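# Charge the grinding jar from a covered scoop

## Robot

A 7-joint arm with a two-finger parallel gripper is mounted at the origin on the work surface. World frame = base frame: x ahead of the robot, y to its left, z up, the work surface at z = 0. Lengths are in mm, angles in rad, forces in N, time in s.
With the tool pointing down it reaches from about 400 to 875 mm from the base axis. Payload 4.4 kg.
Tool frame: the origin (TCP) lies midway between the tips of the shut fingers; the grasp point (between the pads) lies r.pinch_z behind it (r.pinch_z is the distance from the TCP to the grasp point, in mm); x points along the fingers, y is the direction in which the jaws open and shut, and the axes are right-handed (so a half turn about x gives the same grasp; the last joint's range is limited). The gripper opens to 85 mm and grips with 20 to 120 N. Pads are 22 mm wide; open, the fingers measure 114 mm over their backs; the gripper's body (76 mm by 85 mm) begins 54 mm behind the grasp point. The pads swing forward as they close: fully open they stand 13 mm farther back than shut.
Start: joints at [-1.18, 0.628, 0.038, 1.517, -0.027, 0.996, -0.02], TCP at [286.681, 583.38, 231.313] pointing down, gripper open.
Joint ranges: [-3.06, 3.06], [-0.37, 2.12], [-1.25, 1.32], [0.18, 2.47], [-1.1, 4.24], [0.23, 1.98], [-2.94, 2.94]. Speed limits (rad/s): [2.57, 2.57, 3.14, 3.14, 3.14, 3.14, 3.14].

## Interface

Orientations are given as a rotation vector (axis times angle).
In Python, from rig import monitor, eyes, hand_in, r gives the robot as it stands.
- The arm moves only by the tool apply_moves, never from a script. Its argument "series" is a list of rows, each a list of 5 numbers: the closure, from 0 (fully open) to 1 (shut), then the shift along the tool's x, y, z in mm, then the turn about the tool's x in rad. In form: [[hand, dx, dy, dz, roll], ...]. A call has 1 to 12 rows; each row shifts and turns the commanded pose from where the row before left it, along the tool's axes as they then stand; what a row does not reach is not made up. A row lasts 1/8 s, in which the tool goes at most 62.5 mm and 10.7 degrees, less where a joint would pass 70% of its speed; a pose out of reach is approached as far as the arm can. A call with a gripper value outside its range is refused whole. The fingers move at their own pace and stop on an object; the grip force is fixed at half the most. Time passes only in rows, so rows that do not move let the fingers close. It gives the time, the measured TCP pose, the force and the opening at its end, in the units of the state.
- monitor.get_obs(): the state, without advancing time (a new reading comes with each control period).
- eyes.camera(name): name is "scene" or "top" or "wrist"; returns the picture (400x640x3 uint8, red, green, blue); there is no depth.
- eyes.camera_info(name): a dict with "vertical_fov" (degrees; the focal length in pixels is half the picture's height over the tangent of half this angle, whatever the lens; pixels are square), "cx", "cy" (the principal point, pixels), "camera_from_world" (4x4, takes a point from world to camera coordinates). Camera axes: x right, y up, looking along -z (the intrinsics and any distortion apply to the point x, -y, -z); pixel columns grow to the right and rows downward; lengths in mm; the calibration is good to about 2 mm. A picture is of the moment at which its call begins: read the wrist's pose just before it. camera_info takes no time and is no camera call; for the wrist camera it gives the pose at the moment of the call.
- hand_in(): hands the job in, once; it reports no verdict.
The state is a dict: "clock": time; "joint_positions": joint angles; "qd": joint speeds; "joint_efforts": joint torques, N m; "eef_pos": TCP position; "tcp_rot": TCP orientation; "contact_force": force on the tool from outside, world axes, zero at the start; "ft_torque": the same for the moment, N m; "grip_width": finger opening in mm.
Only numpy, scipy, OpenCV 4.12 (cv2) and the standard library are available. Lean on these libraries where they do the work, as an engineer would, in place of code of your own. Each camera call takes 0.05 s, during which the arm holds its last target.

## Task

Swing the red lever on the blue dock well clear of the scoop and leave it open, then pinch the scoop's orange lid tab and blue post together so your fingers keep the loose lid shut, and carry the scoop like that to the middle of the green mat and stand it there. With it standing on the mat, slide the lid fully forward, then take the scoop by its post and tip it nose-down over the steel jar until all five balls are in the jar. Stand the scoop back on the middle of the green mat and let go; spill no ball and leave the other bottles and boxes alone.

Things in the scene. Friction and masses are not known exactly. Their poses are not given: they have to be found in the camera images.
- dock: Fixed blue dock plate 130 x 92 x 8 mm with low fences (tops 20 mm above the bench) left, right and behind, in which the scoop stands with 3 mm play. Origin: centre of its underside. +x is the way the scoop's nose points. At (x 36, y 38.5) mm stands a blue pillar 18 x 14 mm, 55 mm high above the bench, its pivot pin ending at 68 mm, with the red lever.
- lever_swing (a joint): Red retaining lever of the dock; it swings flat about the pillar's pin. Value = angle in rad: 0 lies across the scoop's lid just ahead of the orange tab and blocks lifting; grows counter-clockwise seen from above (free end goes forward past the nose), stop at 1.9; at 1.57 it points along the dock's +x, clear of the scoop. Slight friction, stays where left.
- lever_hinge (a point): Pivot axis of the lever, 59.5 mm above the bench, at (36, 38.5) mm in the dock's x, y. The lever's bar is 12 mm wide, 56 to 63 mm above the bench, 78 mm from pivot to handle.
- lever_handle (a point): Black upright round handle pin at the lever's free end, 14 mm diameter, standing from 56 to 96 mm above the bench; this point is on its axis 79.5 mm above the bench, 78 mm from the pivot.
- scoop: Loose white covered scoop, about 200 g, 110 mm long (x), 50 mm wide (y), holding five steel balls. Origin: centre of its underside; +x points to its nose, z up. Floor 4 mm, side and rear walls 3 mm thick, top of its fixed rear deck 37 mm up. The nose end (x = +55 mm) is open and closed only by the clear lid's front flap. In the dock it stands on the 8 mm plate.
- post (a point): Centre of the blue post fixed on the scoop's rear deck: 15 mm (x) x 22 mm (y), from 37 to 71 mm above the scoop's underside; the point is 54 mm up, at x = -17.5 mm. Its rear face is at x = -25 mm.
- nose (a point): Middle of the scoop's floor edge at its open nose, at x = +55 mm, 4 mm above the underside, where the balls roll out. There is no sill: once the lid is forward, a brisk move or a nose-down tilt of about 0.3 rad rolls balls out; nose-up by up to 0.15 rad keeps them in without the lid sliding shut.
- lid: Clear sliding lid of the scoop (50 g): a plate over the front half (top 41.5 mm above the scoop's underside), a front flap (x 55.5 to 58.5 mm when shut, down to 3.5 mm above the underside) that closes the nose, a 2 mm high orange strip on its front edge and the orange tab. Its frame coincides with the scoop's when shut.
- lid_slide (a joint): How far the lid is slid forward (towards the nose, scoop's +x), in m: 0 shut (firm stop), 0.032 fully open (firm stop). It slides almost freely (0.1 N friction), so a tilt nose-down or a jerk opens it unless it is held. Pressing tab and post towards each other presses it shut.
- lid_tab (a point): Centre of the orange upright tab on the lid: 6 mm (x) x 22 mm (y), from 41.5 to 71.5 mm above the scoop's underside; the point is 56.5 mm up, at x = +17 mm when the lid is shut. When shut, tab and post measure 45 mm over their outer faces (x = -25 to +20 mm).
- mat: Fixed green rest mat 160 x 130 mm, 4 mm thick, flat on the bench. Origin: centre of its underside.
- jar: Fixed open steel grinding jar, 92 mm outside and 84 mm inside diameter, in a grey square holder 116 x 116 x 12 mm. Inner floor 17 mm above the bench. Origin: on the jar's axis at bench level.
- jar_mouth (a point): Centre of the jar's open mouth, 58 mm above the bench, level with its rim.
- bottle: Bystander: clear reagent bottle with black cap, 52 mm diameter, 125 mm high, loose. Origin: centre of its underside.
- rack: Bystander: green tube rack with white caps, 60 x 60 mm, 55 mm high, loose. Origin: centre of its underside.
- tipbox: Bystander: yellow box with clear cover, 66 x 66 mm, 62 mm high, loose. Origin: centre of its underside.
- can: Bystander: amber jar with blue cap, 56 mm diameter, 85 mm high, loose. Origin: centre of its underside.
- ball0_center (a point): Centre of steel grinding ball 1 of 5: 14 mm diameter, 11 g, at the start loose inside the scoop.
- ball1_center (a point): Centre of steel grinding ball 2 of 5: 14 mm diameter, 11 g, at the start loose inside the scoop.
- ball2_center (a point): Centre of steel grinding ball 3 of 5: 14 mm diameter, 11 g, at the start loose inside the scoop.
- ball3_center (a point): Centre of steel grinding ball 4 of 5: 14 mm diameter, 11 g, at the start loose inside the scoop.
- ball4_center (a point): Centre of steel grinding ball 5 of 5: 14 mm diameter, 11 g, at the start loose inside the scoop.
There are look-alikes about, which are no part of the job. Of the things that look like the jar, the smaller one is meant.

How it is judged (in metres and radians):
On the way, in this order (a step that is already met when the one before it is completed fails the run):
1. The lever is swung at least 1.2 rad open (value of joint lever_swing above 1.2 rad), for 0.2 s.
2. The scoop is lifted at least 30 mm out of the dock with the fingers pressing on the lid and the lid shut (within 5 mm), all balls inside (height (world z) of scoop above 0.038 m and contact force between the fingers and lid above 1 N and value of joint lid_slide below 0.005 m and x of each of ball0_center, ball1_center, ball2_center, ball3_center, ball4_center in the frame of scoop below 0.06 m and z of each of ball0_center, ball1_center, ball2_center, ball3_center, ball4_center in the frame of scoop below 0.036 m and distance between each of ball0_center, ball1_center, ball2_center, ball3_center, ball4_center and scoop below 0.075 m), for 0.2 s.
3. The scoop arrives over the mat (centres within 70 mm), still raised, with the fingers still holding the lid shut (horizontal distance between scoop and mat below 0.07 m and height (world z) of scoop above 0.012 m and contact force between the fingers and lid above 1 N and value of joint lid_slide below 0.005 m and x of each of ball0_center, ball1_center, ball2_center, ball3_center, ball4_center in the frame of scoop below 0.06 m and z of each of ball0_center, ball1_center, ball2_center, ball3_center, ball4_center in the frame of scoop below 0.036 m and distance between each of ball0_center, ball1_center, ball2_center, ball3_center, ball4_center and scoop below 0.075 m), for 0.1 s.
4. The scoop stands level on the mat, its centre within 60 mm of the mat's, lid shut (horizontal distance between scoop and mat below 0.06 m and height (world z) of scoop below 0.009 m and angle between scoop's own z axis and vertical below 0.09 rad and value of joint lid_slide below 0.005 m), for 0.1 s.
5. With the scoop standing on the mat, the lid is slid at least 26 mm forward, all balls still inside (horizontal distance between scoop and mat below 0.06 m and height (world z) of scoop below 0.009 m and angle between scoop's own z axis and vertical below 0.09 rad and value of joint lid_slide above 0.026 m and x of each of ball0_center, ball1_center, ball2_center, ball3_center, ball4_center in the frame of scoop below 0.06 m and z of each of ball0_center, ball1_center, ball2_center, ball3_center, ball4_center in the frame of scoop below 0.036 m and distance between each of ball0_center, ball1_center, ball2_center, ball3_center, ball4_center and scoop below 0.075 m), for 0.2 s.
6. The scoop is tipped at least 0.3 rad with its nose over the jar (angle between scoop's own z axis and vertical above 0.3 rad and horizontal distance between nose and jar_mouth below 0.06 m), for 0.1 s.
At the end, for the whole second after the job is handed in: All five balls lie in the jar (within 42 mm of its axis, below its rim); the scoop stands level (within 0.09 rad) and at rest on the mat, its centre within 60 mm of the mat's centre, released; the lever is still at least 1.2 rad open (horizontal distance between each of ball0_center, ball1_center, ball2_center, ball3_center, ball4_center and jar below 0.042 m and height (world z) of each of ball0_center, ball1_center, ball2_center, ball3_center, ball4_center below 0.056 m and horizontal distance between scoop and mat below 0.06 m and height (world z) of scoop below 0.009 m and angle between scoop's own z axis and vertical below 0.09 rad and linear speed of scoop below 0.02 m/s and value of joint lever_swing above 1.2 rad); the robot touches nothing.
It fails at once if The lid opens more than 8 mm while the scoop is in the dock or being lifted out of it (within 90 mm of the dock's centre, less than 120 mm up) (value of joint lid_slide above 0.008 m and horizontal distance between scoop and dock below 0.09 m and height (world z) of scoop below 0.12 m).
It fails at once if A ball drops onto the bare bench (height (world z) of any of ball0_center, ball1_center, ball2_center, ball3_center, ball4_center below 0.0095 m).
It fails at once if A bystander is pushed more than 25 mm or tipped more than 0.25 rad (distance of any of bottle, rack, tipbox, can from where it was at the start of the episode above 0.025 m or angle between any of bottle, rack, tipbox, can's own z axis and vertical above 0.25 rad).
It also fails if it takes over 72 s, if anything falls off the work surface, if the arm or the gripper's body presses on something with over 40 N, if the wrist force passes 120 N, or if a joint passes its speed limit or range.

## Working session

There is one attempt and no reset: what is moved stays moved. The work goes in short steps, Python scripts to look and compute and a tool call to move; the robot and the scene stay as the last step left them, time stands still between calls to the robot, and variables do not carry over. Pictures are saved under pics/ and viewed, and the job is handed in when it is done.

Besides the shell and the picture viewer there is one more tool, called after "Emit:" by a JSON object that holds its "api" and its "payload". apply_moves: Moves the arm, as the interface text tells. Its arguments: {"type":"object","properties":{"series":{"type":"array"}},"required":["series"]}

```bash
ls; mkdir -p pics
python3 - <<'E'
from rig import monitor, eyes, r
import cv2,numpy as np
print(monitor.get_obs()); print(r.pinch_z)
for n in ["scene","top","wrist"]:
    ci=eyes.camera_info(n); print(n,ci)
    cv2.imwrite(f"pics/{n}0.png",eyes.camera(n)[:,:,::-1])
E
```

```text
pics
{'clock': 0.0, 'joint_positions': array([-1.17979223,  0.62934564,  0.03843989,  1.51839874, -0.02698371,
        0.9963088 , -0.0199956 ]), 'qd': array([-0.00037993, -0.00030247, -0.00026408,  0.00017267,  0.00097909,
       -0.0005267 , -0.00069259]), 'joint_efforts': array([ 8.17827149e-04, -5.63409483e+01,  1.22654133e+00, -1.93439180e+01,
        1.10016941e-02,  1.06204598e-02,  1.05047772e-05]), 'eef_pos': array([286.3964871 , 582.78434651, 230.37955494]), 'tcp_rot': array([ 0.35671271,  1.54135768, -0.35971954]), 'contact_force': array([0.43345885, 0.09683709, 0.1649204 ]), 'ft_torque': array([-0.06177717,  0.00905955,  0.01613012]), 'grip_width': 85.73766539409769}
18.700000000000003
scene {'vertical_fov': 54.03357857952825, 'cx': 320.67632069107935, 'cy': 200.29434718059127, 'camera_from_world': array([[-4.34398132e-01,  9.00531043e-01,  1.84960259e-02,
         2.53120656e+02],
       [-7.01468197e-01, -3.51112739e-01,  6.20211426e-01,
         3.44772648e+02],
       [ 5.65013833e-01,  2.56444311e-01,  7.84216605e-01,
        -1.49331070e+03],
       [ 0.00000000e+00
[... 273 characters left out ...]
972370e-01,  2.50046248e-02,  3.78017612e-02,
        -5.39868988e+02],
       [-3.84117740e-02,  2.43828737e-02,  9.98964469e-01,
        -9.17430582e+02],
       [ 0.00000000e+00,  0.00000000e+00,  0.00000000e+00,
         1.00000000e+00]])}
wrist {'vertical_fov': 69.31716184795516, 'cx': 320.05068686518376, 'cy': 202.16374555433728, 'camera_from_world': array([[ 4.41122326e-01,  8.97446074e-01, -1.27997928e-03,
        -6.49648398e+02],
       [-8.62200616e-01,  4.23401456e-01, -2.78103047e-01,
         3.52430653e+01],
       [-2.49040543e-01,  1.23781062e-01,  9.60550393e-01,
        -3.77833031e+02],
       [ 0.00000000e+00,  0.00000000e+00,  0.00000000e+00,
         1.00000000e+00]])}
```

View pics/scene0.png

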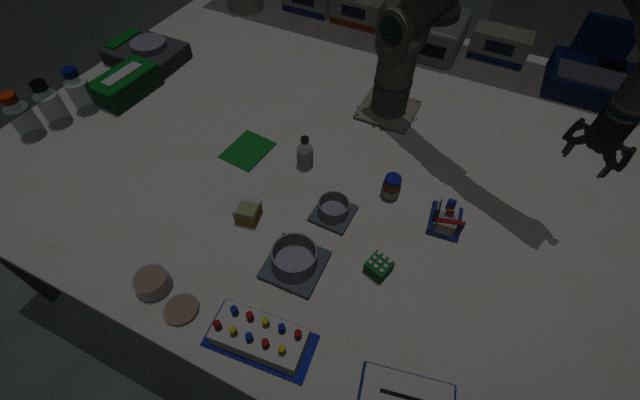

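View pics/top0.png

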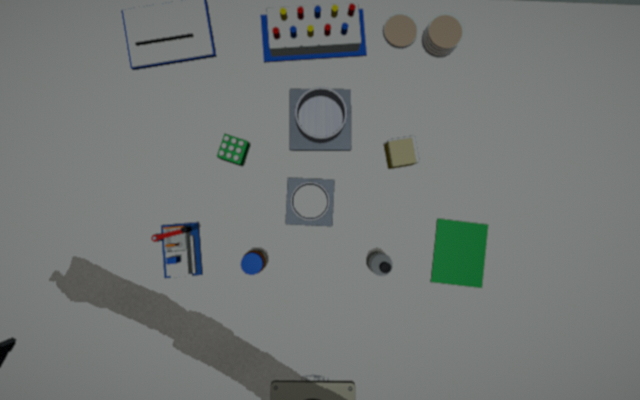

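View pics/wrist0.png

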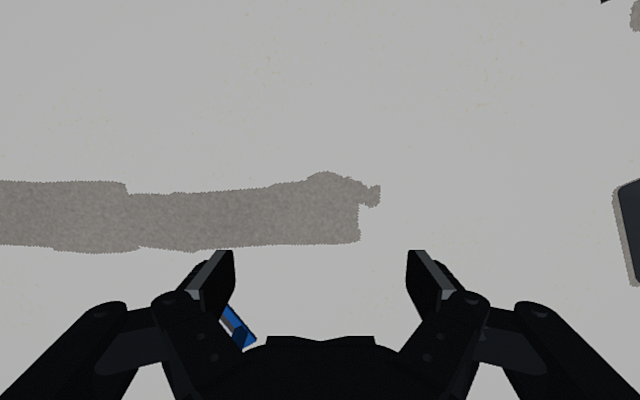

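Top view: dock with scoop at about (182,250), nose up in the picture (+x). Mat at (460,253), small jar at (310,202), large look-alike at (320,118). Bystanders: can (252,263), bottle (379,263), rack (234,150), tipbox (401,152). Next I'll zoom in and measure.

```bash
cat > h.py <<'E'
import numpy as np, cv2
from scipy.spatial.transform import Rotation as Ro
def K(ci,h=400):
    f=h/2/np.tan(np.radians(ci["vertical_fov"])/2); return f,ci["cx"],ci["cy"]
def ray(ci,uv):
    f,cx,cy=K(ci); M=np.array(ci["camera_from_world"]); R=M[:3,:3]; t=M[:3,3]
    d=np.array([(uv[0]-cx)/f,-(uv[1]-cy)/f,-1.]); return -R.T@t, R.T@d
def onz(ci,uv,z):
    o,d=ray(ci,uv); return (o+d*(z-o[2])/d[2])
def proj(ci,p):
    f,cx,cy=K(ci); M=np.array(ci["camera_from_world"]); c=M[:3,:3]@np.array(p,float)+M[:3,3]
    return np.array([cx+f*c[0]/-c[2], cy-f*c[1]/-c[2]])
def cen(mask):
    n,l,s,c=cv2.connectedComponentsWithStats(mask.astype(np.uint8)); 
    return [(s[i,4],c[i].round(1),s[i,:4]) for i in range(1,n) if s[i,4]>8]
E
python3 - <<'E'
from h import *
from rig import eyes,monitor
o=monitor.get_obs(); print(Ro.from_rotvec(o["tcp_rot"]).as_matrix().round(3))
im=cv2.imread("pics/top0.png")
cv2.imwrite("pics/t_dock.png",cv2.resize(im[205:300,130:290],None,fx=5,fy=5,interpolation=cv2.INTER_CUBIC))
s=cv2.imread("pics/scene0.png")
cv2.imwrite("pics/s_dock.png",cv2.resize(s[185:255,400:500],None,fx=7,fy=7,interpolation=cv2.INTER_CUBIC))
cv2.imwrite("pics/t_jar.png",cv2.resize(im[80:240,250:370],None,fx=3.5,fy=3.5,interpolation=cv2.INTER_CUBIC))
ci=eyes.camera_info("top")
hsv=cv2.cvtColor(im,cv2.COLOR_BGR2HSV)
g=cv2.inRange(hsv,(50,150,60),(70,255,255)); 
for a,c,b in cen(g): print("green",a,c,b,onz(ci,c,4).round(1))
m=(g>0).astype(np.uint8); n,l,st,_=cv2.connectedComponentsWithStats(m); k=1+st[1:,4].argmax()
rect=cv2.minAreaRect(np.argwhere(l==k)[:,::-1].astype(np.float32)); print("mat",rect,[onz(ci,p,4)[:2].round(0) for p in cv2.boxPoints(rect)],onz(ci,rect[0],4))
sim=cv2.cvtColor(s,cv2.COLOR_BGR2HSV); cs=eyes.camera_info("scene")
for a,c,b in cen(cv2.inRange(sim,(50,150,40),(70,255,255))): print("scene green",a,c,onz(cs,c,4).round(1))
for nm,lo,hi in [("red",(0,150,80),(8,255,255)),("orange",(9,120,80),(20,255,255)),("blue",(105,150,60),(125,255,255))]:
    for a,c,b in cen(cv2.inRange(hsv,lo,hi)): print(nm,a,c,b)
E
```

```text
[[-0.001  0.441  0.897]
 [-0.001  0.897 -0.441]
 [-1.    -0.001  0.   ]]
green 19 [228.9 142.9] [226 141   7   5] [675.8 222.9   4. ]
green 163 [234.8 154. ] [218 141  30  23] [648.5 207.5   4. ]
green 15 [235.9 145.4] [234 143   5   6] [670.1 205.5   4. ]
green 3059 [459.  252.8] [431 220  56  67] [ 416.8 -355.9    4. ]
mat ((459.0794372558594, 252.74520874023438), (50.14401626586914, 62.39213180541992), 6.009005546569824) [array([ 345., -286.]), array([ 499., -301.]), array([ 489., -427.]), array([ 335., -411.])] [ 416.97418282 -356.13888632    4.        ]
scene green 229 [121.6  37.8] [   72.9 -1242.2     4. ]
scene green 842 [120.9  75.7] [  294.7 -1038.2     4. ]
scene green 1140 [247.1 150.3] [ 428.6 -353.2    4. ]
scene green 112 [378.8 267.3] [650.9 208.7   4. ]
scene green 9 [384.9 261.1] [625.3 217.1   4. ]
red 24 [351.7   6.7] [349   4   6   6]
red 25 [299.9  10. ] [298   7   5   6]
red 23 [327.2  27. ] [325  25   5   5]
red 24 [275.3  30.2] [273  28   6   5]
red 95 [168.  234.3] [155 230  27  11]
orange 24 [174.8 226.9] [165 226  18   3]
orange 21 [169.9 244.9] [166 244   9   3]
blue 71 [209.8  29. ] [205   0  10  56]
blue 27 [317.1   9.2] [315   6   5   7]
blue 820 [310.   46.7] [261  10 105  52]
blue 27 [344.2  26.6] [342  24   5   6]
blue 28 [292.9  29.5] [291  27   5   6]
blue 264 [196.4 247.4] [185 223  17  52]
blue 354 [251.8 263. ] [242 253  21  21]
blue 9 [164.2 260.3] [164 257   2   7]
blue 52 [171.7 259.8] [167 257  10   6]
```

View pics/t_dock.png

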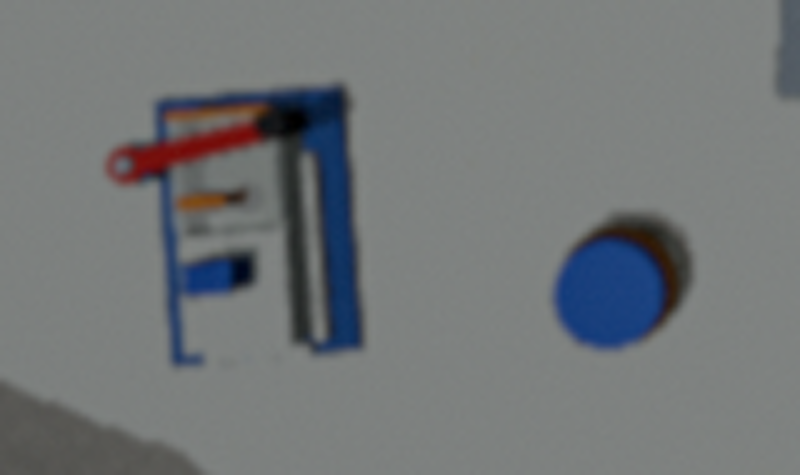

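View pics/s_dock.png

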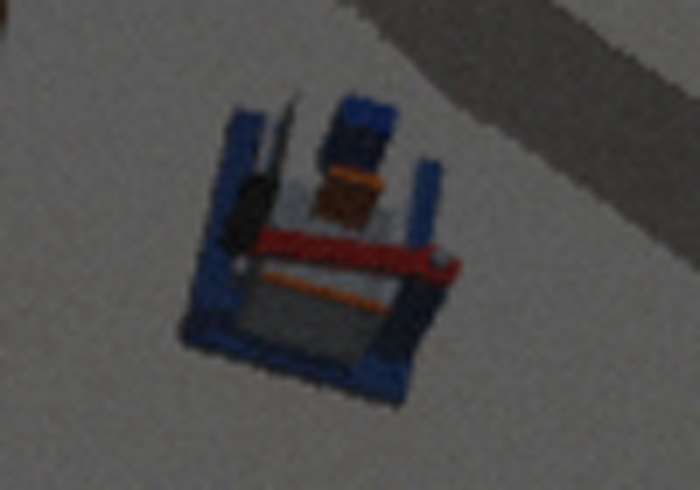

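View pics/t_jar.png

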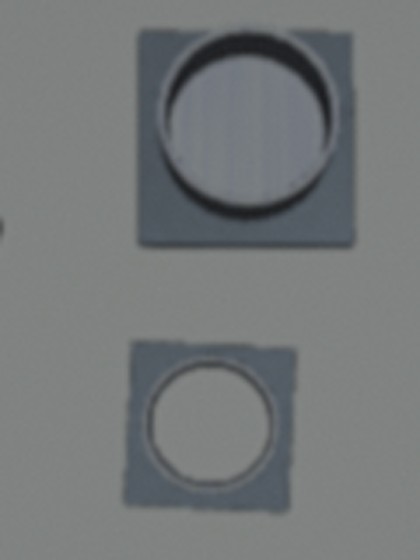

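Run:
```python
from h import *
from rig import eyes,monitor
ci=eyes.camera_info("top"); cs=eyes.camera_info("scene"); cw=eyes.camera_info("wrist")
o=monitor.get_obs(); R=Ro.from_rotvec(o["tcp_rot"]).as_matrix()
M=cw["camera_from_world"]; C=-M[:3,:3].T@M[:3,3]
print("cam in tool",(R.T@(C-o["eef_pos"])).round(1),"look in tool",(R.T@(-M[2,:3])).round(3))
print("dock",onz(ci,(182,250),20),"jar top",onz(ci,(310,201.5),58),onz(cs,(333.5,200),58))
print("post",onz(ci,(172,259.8),75), "scene post",onz(cs,(400+370/7,185+105/7),79))
print("lever pivot",onz(ci,(154.4,238),63),onz(cs,(400+442/7,185+265/7),63))
for n,u,z in [("can",(251.8,263),85),("bottle",(385,266),125),("rack",(233,149),55),("tip",(401,152),62),("bigjar",(320,115),60)]: print(n,onz(ci,u,z).round(0))
```

```text
cam in tool [-141.4    0.4  -71.1] look in tool [0.961 0.    0.278]
dock [410.59830635 322.97462714  20.        ] jar top [533.63760171  18.37417513  58.        ] [533.320682    16.46257171  58.        ]
post [393.73565402 326.35707601  75.        ] scene post [395.66979518 328.60226483  79.        ]
lever pivot [440.98864107 372.4558322   63.        ] [448.99138485 375.43440509  63.        ]
can [392. 145.  85.]
bottle [ 396. -146.  125.]
rack [652. 202.  55.]
tip [ 655. -193.   62.]
bigjar [738.  -0.  60.]
```

Emit:
{"api": "apply_moves", "payload": {"series": [[0, 0, -30, 42.5, 0], [0, 0, -30, 42.5, 0], [0, -10, -30, 42.5, 0], [0, -10, -30, 42.5, 0], [0, 0, -30, 42.5, 0], [0, 0, 0, 0, 0.185], [0, 0, 0, 0, 0.185], [0, 0, 0, 0, 0.185], [0, 0, 0, 0, 0.185], [0, 0, 0, 0, 0.185], [0, 0, 0, 0, 0.185], [0, 0, 0, 0, 0]]}}

```text
clock: 1.65
eef_pos: [411.0, 355.0, 251.1]
tcp_rot: [1.204, 1.212, -1.205]
contact_force: [0.7, 0.4, -0.4]
grip_width: 85.9
```

```bash
cat >> h.py <<'E'
def snap(name,fn):
    from rig import eyes,monitor
    o=monitor.get_obs(); ci=eyes.camera_info(name); im=eyes.camera(name)[:,:,::-1].copy()
    cv2.imwrite(f"pics/{fn}.png",im)
    np.savez(f"pics/{fn}.npz",ci=np.array(ci,dtype=object),pos=o["eef_pos"],rot=o["tcp_rot"])
    print(fn,"t",round(o["clock"],2),"tcp",o["eef_pos"].round(1),"y",Ro.from_rotvec(o["tcp_rot"]).as_matrix()[:,1].round(3),"x",Ro.from_rotvec(o["tcp_rot"]).as_matrix()[:,0].round(3),"w",round(o["grip_width"],1),"F",o["contact_force"].round(1))
    return im,ci,o
def load(fn):
    d=np.load(f"pics/{fn}.npz",allow_pickle=True); return cv2.imread(f"pics/{fn}.png"),d["ci"].item()
E
python3 -c "
from h import *
snap('wrist','w1')"
```

```text
w1 t 1.65 tcp [411.  355.  251.1] y [ 1.     0.006 -0.   ] x [-0.    -0.001 -1.   ] w 85.9 F [ 0.7  0.4 -0.4]
```

View pics/w1.png

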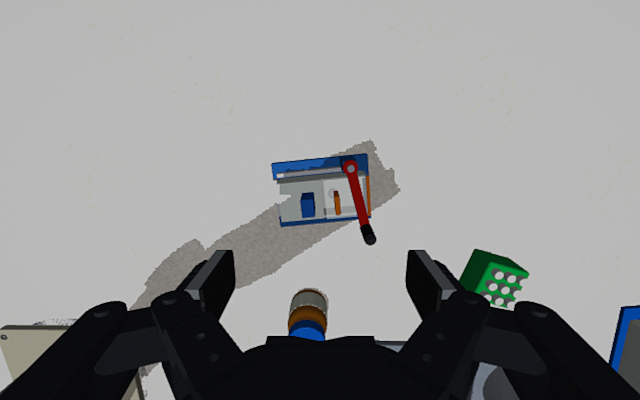

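```bash
python3 -c "
from h import *
im,ci=load('w1')
cv2.imwrite('pics/w1c.png',cv2.resize(im[140:260,260:400],None,fx=5,fy=5,interpolation=cv2.INTER_CUBIC))"
```

```text
(no output)
```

View pics/w1c.png

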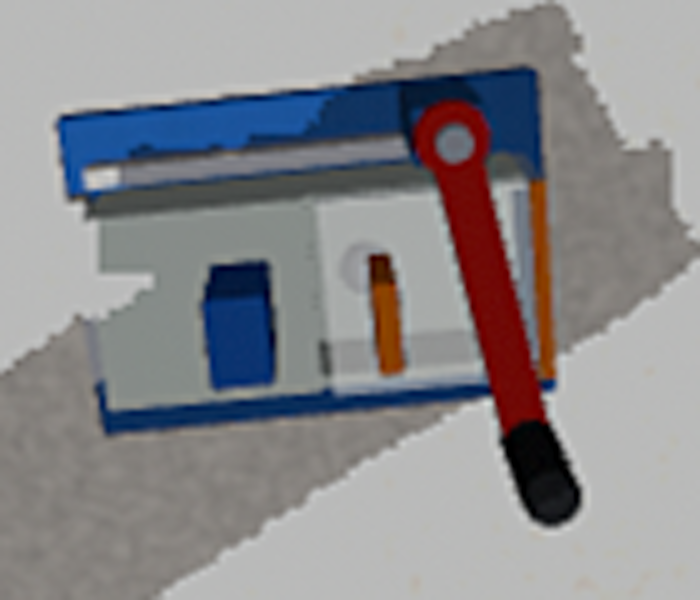

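```bash
python3 -c "
from h import *
im,ci=load('w1')
g=lambda u,v,z:onz(ci,(260+u/5,140+v/5),z)
piv=g(453,143,68);han=g(553,497,96);post=g(241,343,79);tab=g(388,333,79.5)
print(piv,han,post,tab)
d=tab-post;print('yaw',np.degrees(np.arctan2(d[1],d[0])),np.hypot(*d[:2]))
# dock edges
a=g(62,118,20);b=g(535,70,20);print('fence',a,b,np.degrees(np.arctan2(*(b-a)[1::-1])),np.hypot(*(b-a)[:2]))
a=g(110,432,20);b=g(552,388,20);print('fence-',a,b,np.degrees(np.arctan2(*(b-a)[1::-1])),np.hypot(*(b-a)[:2]))
l=han-piv;print('lever',np.hypot(*l[:2]),np.degrees(np.arctan2(l[1],l[0])))
"
```

```text
[445.1308181  372.04677624  68.        ] [467.07703853 297.8544791   96.        ] [397.43228583 327.86835859  79.        ] [430.72038506 330.59404021  79.5       ]
yaw 4.6810252013039895 33.39950435044451
fence [349.1703294  369.90941957  20.        ] [470.6131174  382.94701315  20.        ] 6.127568311184173 122.14061406557765
fence- [358.92174815 283.50702419  20.        ] [479.64869996 297.00450856  20.        ] 6.379276843483893 121.47912980442771
lever 77.37010757651642 -73.52168424155914
```

Emit:
{"api": "apply_moves", "payload": {"series": [[0, 0, 0, 0, -0.14], [0, 0, 0, 0, -0.14], [0, 20, 19, 35, 0], [0, 30, 19, 35, 0], [0.3, 45, 0, 0, 0], [0.3, 45, 0, 0, 0], [0.3, 0, 0, 0, 0], [0.3, 0, 0, 0, 0]]}}

```text
clock: 2.7
eef_pos: [468.2, 299.0, 112.6]
tcp_rot: [0.998, 1.33, -0.995]
contact_force: [0.8, 0.5, -0.1]
grip_width: 59.9
```

```bash
python3 -c "
from h import *
snap('wrist','w2')
from rig import monitor;print(monitor.get_obs()['joint_positions'].round(2))"
```

```text
w2 t 2.7 tcp [468.2 299.  112.6] y [0.96  0.281 0.002] x [ 0.001  0.001 -1.   ] w 59.9 F [ 0.8  0.5 -0.1]
[-0.75  0.67  0.21  1.9  -0.23  0.6  -0.12]
```

View pics/w2.png

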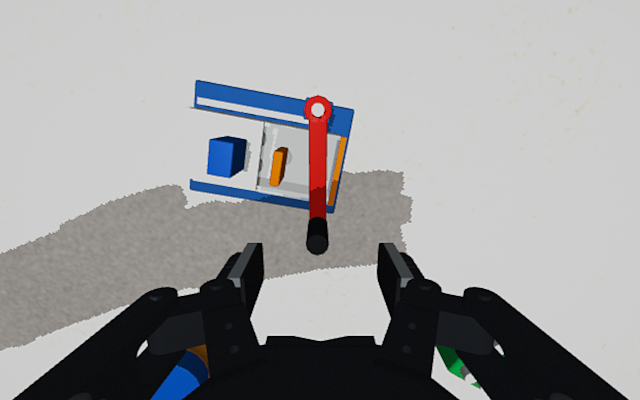

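```bash
python3 -c "
from h import *
im,ci=load('w2')
print(onz(ci,(317,243),96),onz(ci,(318,109),68), proj(ci,(468.2,299,112)))
c=cv2.resize(im[70:260,180:370],None,fx=4,fy=4,interpolation=cv2.INTER_CUBIC);cv2.imwrite('pics/w2c.png',c)"
```

```text
[466.29542301 298.83457837  96.        ] [445.37449455 372.41550563  68.        ] [320.24575021 255.86769738]
```

View pics/w2c.png

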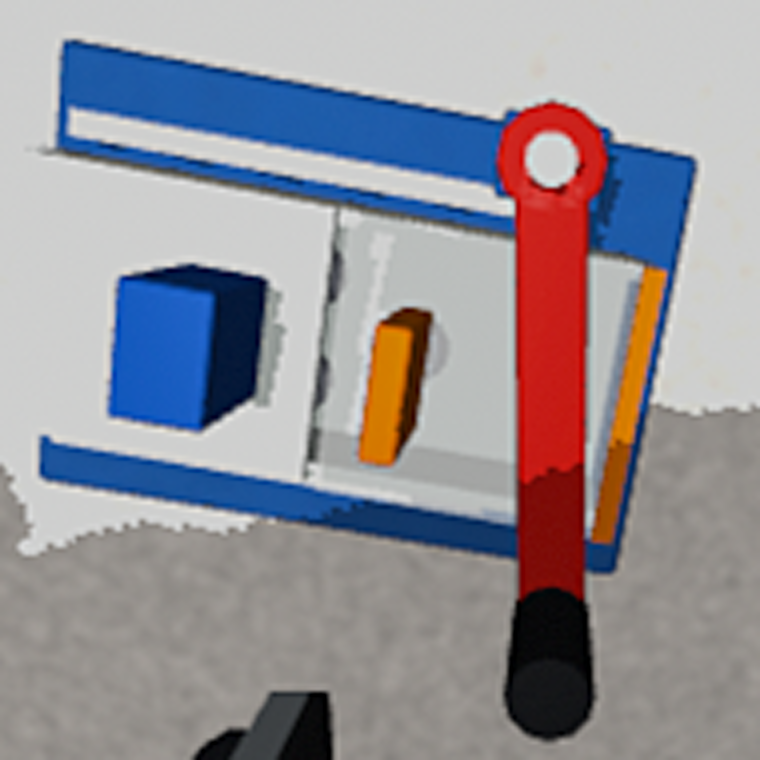

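Emit:
{"api": "apply_moves", "payload": {"series": [[0.3, 21, -1.5, 0, 0], [0.3, 21, 0, 0, 0], [0.72, 0, 0, 0, 0], [0.72, 0, 0, 0, 0], [0.72, 0, 0, 0, 0], [0.72, 0, 0, 0, 0]]}}

```text
clock: 3.5
eef_pos: [466.3, 298.4, 70.1]
tcp_rot: [0.998, 1.33, -0.996]
contact_force: [-0.6, -0.0, -0.0]
grip_width: 23.6
```

Loose cage around the pin, now sweep the arc.

Emit:
{"api": "apply_moves", "payload": {"series": [[0.72, 0, 10.1, -0.7, -0.13], [0.72, 0, 10.1, -0.7, -0.13], [0.72, 0, 10.1, -0.7, -0.13], [0.72, 0, 10.1, -0.7, -0.13], [0.72, 0, 10.1, -0.7, -0.13], [0.72, 0, 10.1, -0.7, -0.13], [0.72, 0, 10.1, -0.7, -0.13], [0.72, 0, 10.1, -0.7, -0.13], [0.72, 0, 10.1, -0.7, -0.13], [0.72, 0, 10.1, -0.7, -0.13], [0.72, 0, 10.1, -0.7, -0.13], [0.72, 0, 10.1, -0.7, -0.13]]}}

```text
clock: 5.0
eef_pos: [518.9, 393.7, 69.4]
tcp_rot: [-0.218, 1.56, 0.217]
contact_force: [-0.8, -0.2, -0.4]
grip_width: 24.1
```

```bash
python3 -c "
from h import *
snap('wrist','w3')"
```

```text
w3 t 5.0 tcp [518.9 393.7  69.4] y [-0.273  0.962 -0.001] x [ 0.    -0.001 -1.   ] w 24.1 F [-0.8 -0.2 -0.4]
```

View pics/w3.png

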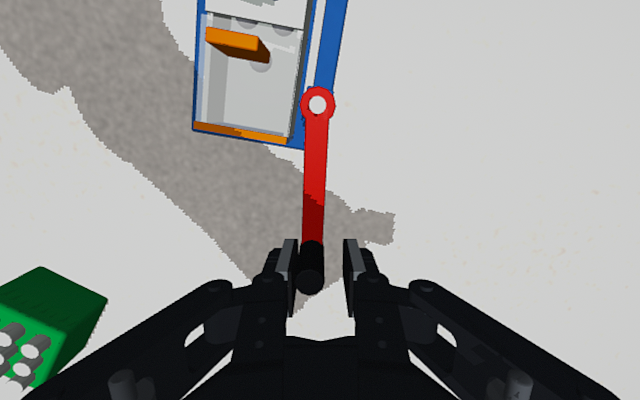

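```bash
python3 -c "
from h import *
im,ci=load('w2')
g=lambda u,v,z:onz(ci,(180+u/4,70+v/4),z)
p=g(160,353,79);t=g(384,392,79.5);print(p,t,np.degrees(np.arctan2(*(t-p)[1::-1])))
for q in [(65,40,20),(695,158,20),(42,437,20),(615,570,20)]: print(g(*q))
"
```

```text
[396.72694343 328.33479507  79.        ] [430.58674255 332.16706417  79.5       ] 6.4572864662053835
[351.36345227 367.98148893  20.        ]
[471.31064714 381.18566086  20.        ]
[359.52575087 291.46871554  20.        ]
[481.04781963 297.03127856  20.        ]
```

Emit:
{"api": "apply_moves", "payload": {"series": [[0.45, 0, 0, 0, 0], [0.45, 0, 0, 0, 0], [0.45, -30, 0, 0, 0], [0.45, -35, 0, 0, 0.175], [0.1, -30, 0, 0, 0.175], [0.1, 0, 0, 0, 0.175], [0.1, 0, 0, 0, 0.175], [0.1, 0, 0, 0, 0.175], [0.1, 0, 0, 0, 0.175], [0.1, 0, 0, 0, 0.175], [0.1, 0, 0, 0, 0.175], [0.1, 0, 0, 0, 0.175]]}}

```text
clock: 6.55
eef_pos: [518.7, 393.7, 164.4]
tcp_rot: [1.014, 1.321, -1.015]
contact_force: [-0.8, -0.6, -0.6]
grip_width: 77.1
```

Emit:
{"api": "apply_moves", "payload": {"series": [[0.1, 0, 0, 0, 0.17], [0.1, 0, -38, 18, 0], [0.1, 0, -38, 18, 0], [0.1, 0, -37, 17, 0], [0.1, 35, 0, 0, 0], [0.1, 0, 0, 0, 0]]}}

```text
clock: 7.3
eef_pos: [410.2, 329.0, 128.2]
tcp_rot: [1.134, 1.254, -1.14]
contact_force: [0.3, -0.2, 0.7]
grip_width: 77.0
```

```bash
python3 -c "
from h import *
im,ci,o=snap('wrist','w4')
cv2.imwrite('pics/w4c.png',cv2.resize(im[80:300,200:440],None,fx=3,fy=3,interpolation=cv2.INTER_CUBIC))"
```

```text
w4 t 7.3 tcp [410.2 329.  128.2] y [ 0.995  0.098 -0.003] x [-0.003 -0.002 -1.   ] w 77.0 F [ 0.3 -0.2  0.7]
```

View pics/w4c.png

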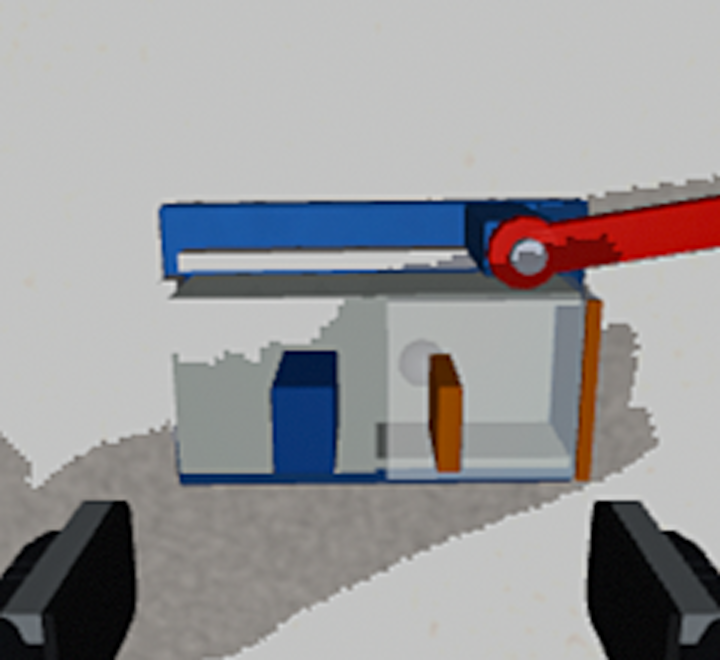

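```bash
python3 -c "
from h import *
im,ci=load('w4')
g=lambda u,v,z:onz(ci,(200+u/3,80+v/3),z)
print(g(272,430,79),g(462,430,79.5),(g(272,430,79)+g(462,430,79.5))/2,proj(ci,(410.2,329,128.2)))
"
```

```text
[389.22014567 327.55283297  79.        ] [433.30487861 332.10063494  79.5       ] [411.26251214 329.82673395  79.25      ] [320.6131441  256.41219697]
```

Emit:
{"api": "apply_moves", "payload": {"series": [[0.1, 25, 1, -0.8, 0], [0.1, 25, 0, 0, 0], [0.1, 24, 0, 0, 0], [0.1, 0, 0, 0, 0], [0.35, 0, 0, 0, 0], [0.45, 0, 0, 0, 0], [0.6, 0, 0, 0, 0], [1, 0, 0, 0, 0], [1, 0, 0, 0, 0], [1, 0, 0, 0, 0], [1, 0, 0, 0, 0]]}}

```text
clock: 8.72
eef_pos: [411.8, 331.5, 57.0]
tcp_rot: [1.136, 1.256, -1.135]
contact_force: [-5.0, -0.9, 11.2]
grip_width: 42.7
```

```bash
python3 -c "
from h import *
im,ci,o=snap('wrist','w5')"
```

```text
w5 t 8.72 tcp [411.8 331.5  57. ] y [ 0.995  0.099 -0.   ] x [-0.     0.001 -1.   ] w 42.7 F [-5.  -0.9 11.2]
```

View pics/w5.png

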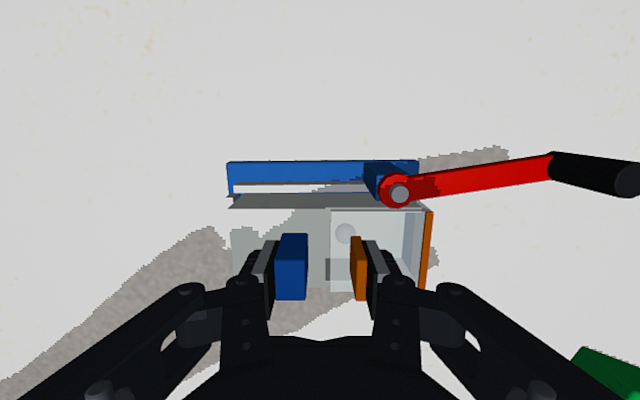

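Emit:
{"api": "apply_moves", "payload": {"series": [[1, -8, 0, 0, 0], [1, -10, 0, 0, 0], [1, -12, 0, 0, 0], [1, -14, 0, 0, 0], [1, -14, 0, 0, 0], [1, -10, 0, 0, 0], [1, 0, 0, 0, 0], [1, 0, 0, 0, 0]]}}

```text
clock: 9.78
eef_pos: [412.1, 330.9, 123.1]
tcp_rot: [1.135, 1.255, -1.137]
contact_force: [-0.3, -0.4, -3.7]
grip_width: 42.5
```

```bash
python3 -c "
from h import *
im,ci,o=snap('wrist','w6')
im,ci,o=snap('scene','s6')
cv2.imwrite('pics/s6c.png',cv2.resize(im[130:270,380:520],None,fx=4,fy=4,interpolation=cv2.INTER_CUBIC))"
```

```text
w6 t 9.78 tcp [412.1 330.9 123.1] y [ 0.995  0.099 -0.001] x [-0.001 -0.    -1.   ] w 42.5 F [-0.3 -0.4 -3.7]
s6 t 9.82 tcp [412.  330.9 122.9] y [ 0.995  0.099 -0.001] x [-0.001 -0.001 -1.   ] w 42.4 F [-0.4 -0.5 -2.3]
```

View pics/w6.png

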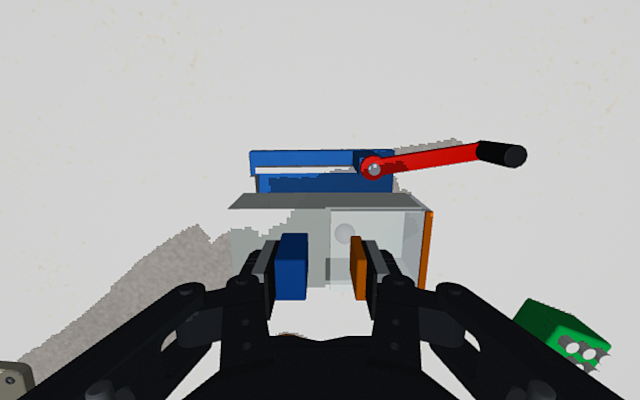

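View pics/s6c.png

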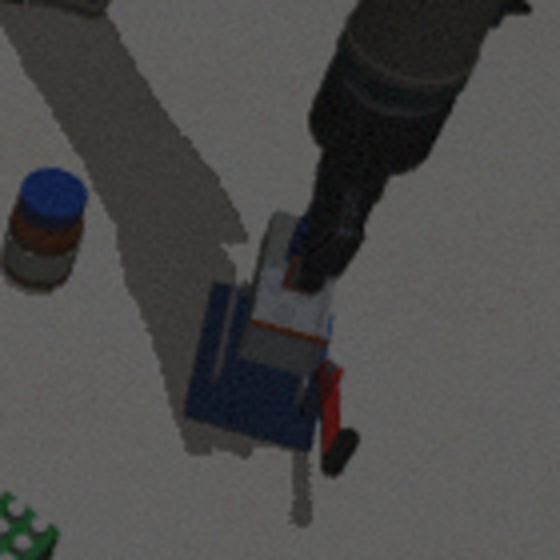

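Emit:
{"api": "apply_moves", "payload": {"series": [[1, -20, 0, 0, 0], [1, -35, 0, 0, 0], [1, -35, 0, 10, 0], [1, -15, 0, 20, 0], [1, 0, 0, 32, 0], [1, 0, 0, 40, 0], [1, 0, 0, 40, 0], [1, 0, 0, 40, 0], [1, 0, 0, 40, 0], [1, 0, 0, 40, 0], [1, 0, 0, 40, 0], [1, 0, 0, 40, 0]]}}

```text
clock: 11.38
eef_pos: [444.9, -11.5, 227.5]
tcp_rot: [1.136, 1.255, -1.138]
contact_force: [1.6, -0.6, -3.2]
grip_width: 42.5
```

Emit:
{"api": "apply_moves", "payload": {"series": [[1, 0, 0, 40, 0], [1, 0, 0, 40, 0], [1, 0, -4, 40, 0], [1, 0, -6, 40, 0], [1, 0, -8, 40, 0], [1, 0, -8, 40, 0], [1, 0, -8, 30, 0], [1, 0, -8, 20, 0], [1, 0, -4, 10, 0], [1, 0, 0, 0, 0], [1, 0, 0, 0, 0]]}}

```text
clock: 12.75
eef_pos: [430.2, -311.0, 228.0]
tcp_rot: [1.136, 1.256, -1.135]
contact_force: [-1.0, 0.2, -3.8]
grip_width: 42.4
```

```bash
python3 -c "
from h import *
im,ci,o=snap('wrist','w7')"
```

```text
w7 t 12.75 tcp [ 430.2 -311.   228. ] y [ 0.995  0.1   -0.   ] x [-0.     0.001 -1.   ] w 42.4 F [-1.   0.2 -3.8]
```

View pics/w7.png

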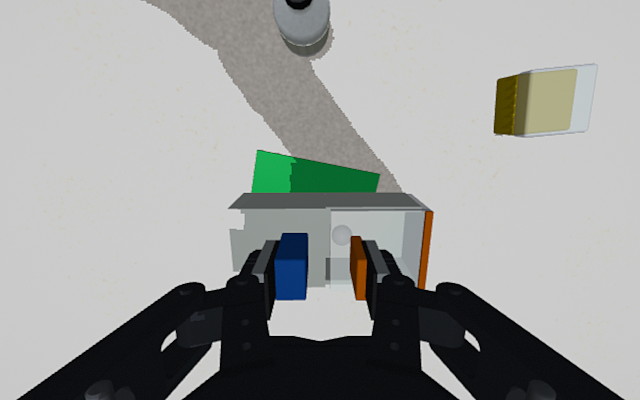

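```bash
python3 -c "
from h import *
im,ci=load('w7')
a=onz(ci,(257.5,150.5),4);b=onz(ci,(380,174),4);d=(b-a);L=np.hypot(*d[:2]);d/=L;n=np.array([d[1],-d[0],0]);print(a,b,L,(a+b)/2+65*n, np.degrees(np.arctan2(d[1],d[0])))
"
```

```text
[ 348.88929029 -285.78081568    4.        ] [ 505.95526344 -299.88367164    4.        ] 157.69784547652458 [ 421.60935257 -357.57179812    4.        ] -5.130793516711791
```

Emit:
{"api": "apply_moves", "payload": {"series": [[1, 10, -9, 22, 0], [1, 25, -8, 22, 0], [1, 35, 0, 0, 0], [1, 35, 0, 0, 0], [1, 30, 0, 0, 0], [1, 15, 0, 0, 0], [1, 10, 0, 0, 0], [1, 6, 0, 0, 0], [1, 4, 0, 0, 0], [1, 2, 0, 0, 0], [1, 1, 0, 0, 0], [1, 0, 0, 0, 0]]}}

```text
clock: 14.3
eef_pos: [417.6, -357.8, 55.5]
tcp_rot: [1.136, 1.254, -1.136]
contact_force: [-0.3, 0.5, -2.7]
grip_width: 42.4
```

Emit:
{"api": "apply_moves", "payload": {"series": [[1, 1, 0, 0, 0], [1, 1, 0, 0, 0], [1, 0.5, 0, 0, 0], [1, 0, 0, 0, 0]]}}

```text
clock: 14.8
eef_pos: [417.4, -357.9, 53.2]
tcp_rot: [1.136, 1.254, -1.136]
contact_force: [-1.1, 1.3, 5.1]
grip_width: 42.8
```

Emit:
{"api": "apply_moves", "payload": {"series": [[0.4, 0, 0, 0, 0], [0.25, 0, 0, 0, 0], [0.25, 0, 0, 0, 0], [0.25, 0, 0, 0, 0], [0.25, -25, 0, 0, 0], [0.25, -30, 0, 0, 0], [0.25, 0, 0, 0, 0]]}}

```text
clock: 15.68
eef_pos: [418.7, -358.9, 109.7]
tcp_rot: [1.135, 1.25, -1.135]
contact_force: [0.9, 0.1, -0.7]
grip_width: 64.6
```

```bash
python3 -c "
from h import *
im,ci,o=snap('wrist','w8')
cv2.imwrite('pics/w8c.png',cv2.resize(im[80:300,200:440],None,fx=3,fy=3,interpolation=cv2.INTER_CUBIC))"
```

```text
w8 t 15.68 tcp [ 418.7 -358.9  109.7] y [0.995 0.099 0.003] x [ 0.003 -0.003 -1.   ] w 64.6 F [ 0.9  0.1 -0.7]
```

View pics/w8c.png

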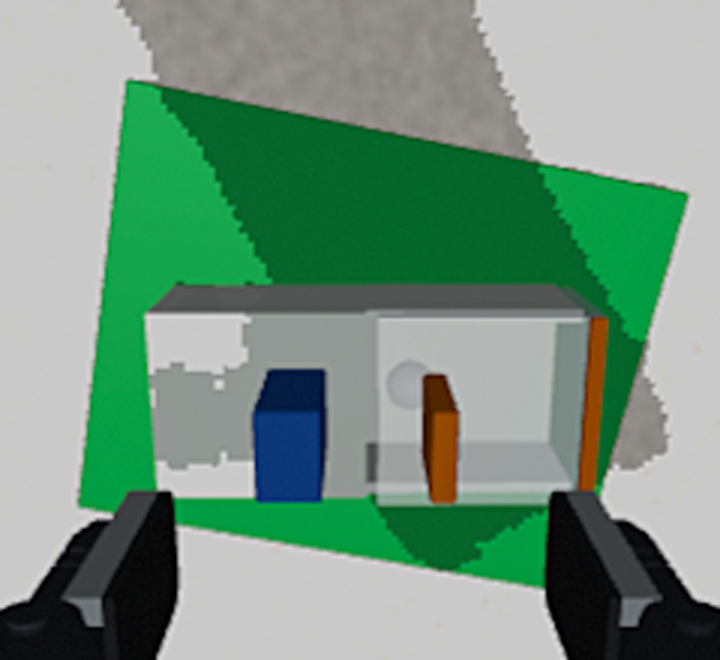

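```bash
python3 -c "
from h import *
im,ci=load('w8')
g=lambda u,v,z:onz(ci,(200+u/3,80+v/3),z)
A,B,C=g(128,80,4),g(687,193,4),g(79,505,4);print(A,B,C,'mat',(B+C)/2,np.hypot(*(B-A)[:2]),np.hypot(*(C-A)[:2]))
post=g((254+325)/2,(412+500)/2,75);tab=g((433+458)/2,(412+501)/2,75.5);print('post',post,'tab',tab)
print('tab faces',g(433,456,75.5),g(458,456,75.5),'post faces',g(254,456,75),g(325,456,75))
"
```

```text
[ 348.52886497 -285.31063131    4.        ] [ 505.0768682 -300.002874     4.       ] [ 336.43682124 -412.49409829    4.        ] mat [ 420.75684472 -356.24848614    4.        ] 157.23593517905672 127.75700291578514
post [ 403.26588333 -360.45991298   75.        ] tab [ 437.00632026 -357.07495924   75.5       ]
tab faces [ 434.28913798 -357.22329082   75.5       ] [ 439.69436013 -356.69505607   75.5       ] post faces [ 395.58097236 -361.21093429   75.        ] [ 410.95332311 -359.70864455   75.        ]
```

Emit:
{"api": "apply_moves", "payload": {"series": [[0.825, 0, 9, 0, 0], [0.825, 0, 9.4, 0, 0], [0.825, 0, 0, 0, 0], [0.825, 0, 0, 0, 0], [0.825, 0, 0, 0, 0], [0.825, 0, 0, 0, 0]]}}

```text
clock: 16.48
eef_pos: [435.5, -356.0, 107.8]
tcp_rot: [1.136, 1.254, -1.136]
contact_force: [-0.2, 0.5, 0.1]
grip_width: 14.9
```

```bash
python3 -c "
from h import *
im,ci,o=snap('wrist','w9')
cv2.imwrite('pics/w9c.png',cv2.resize(im[80:300,200:440],None,fx=3,fy=3,interpolation=cv2.INTER_CUBIC))"
```

```text
w9 t 16.48 tcp [ 435.5 -356.   107.8] y [ 0.995  0.098 -0.   ] x [-0.  0. -1.] w 14.9 F [-0.2  0.5  0.1]
```

View pics/w9c.png

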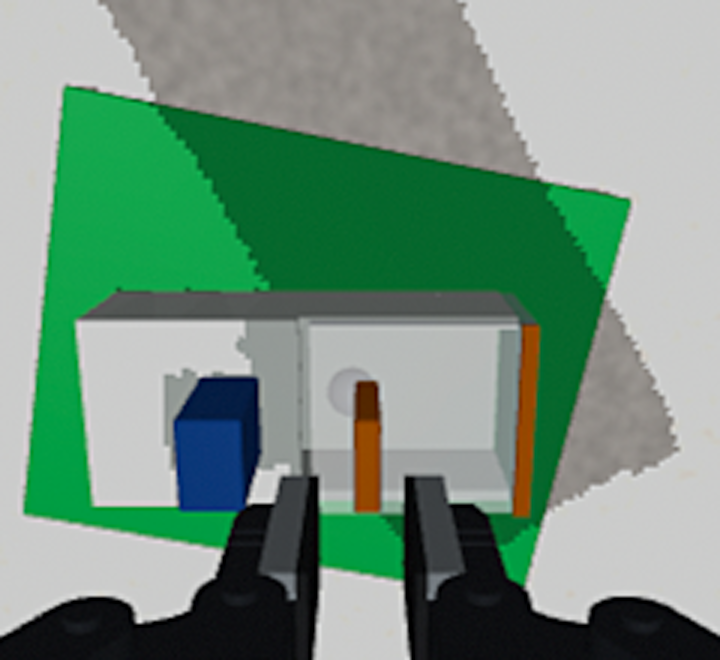

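Emit:
{"api": "apply_moves", "payload": {"series": [[0.825, 18, 2, 0, 0], [0.825, 18, 0, 0, 0], [0.825, 10, 0, 0, 0], [0.825, 0, 0, 0, 0]]}}

```text
clock: 17.02
eef_pos: [437.0, -355.2, 60.4]
tcp_rot: [1.136, 1.257, -1.137]
contact_force: [-0.3, 0.3, -0.7]
grip_width: 15.2
```

Emit:
{"api": "apply_moves", "payload": {"series": [[0.825, 0, 4, 0, 0], [0.825, 0, 4, 0, 0], [0.825, 0, 4, 0, 0], [0.825, 0, 4, 0, 0], [0.825, 0, 4, 0, 0], [0.825, 0, 4, 0, 0], [0.825, 0, 4, 0, 0], [0.825, 0, 3, 0, 0], [0.825, 0, 2, 0, 0], [0.825, 0, 0, 0, 0]]}}

```text
clock: 18.27
eef_pos: [470.8, -352.4, 61.8]
tcp_rot: [1.136, 1.254, -1.136]
contact_force: [-0.5, 0.4, 0.9]
grip_width: 15.2
```

```bash
python3 -c "
from h import *
im,ci,o=snap('wrist','w10')
cv2.imwrite('pics/w10c.png',cv2.resize(im[80:300,160:440],None,fx=2.8,fy=2.8,interpolation=cv2.INTER_CUBIC))"
```

```text
w10 t 18.27 tcp [ 470.8 -352.4   61.8] y [0.995 0.099 0.   ] x [ 0. -0. -1.] w 15.2 F [-0.5  0.4  0.9]
```

View pics/w10c.png

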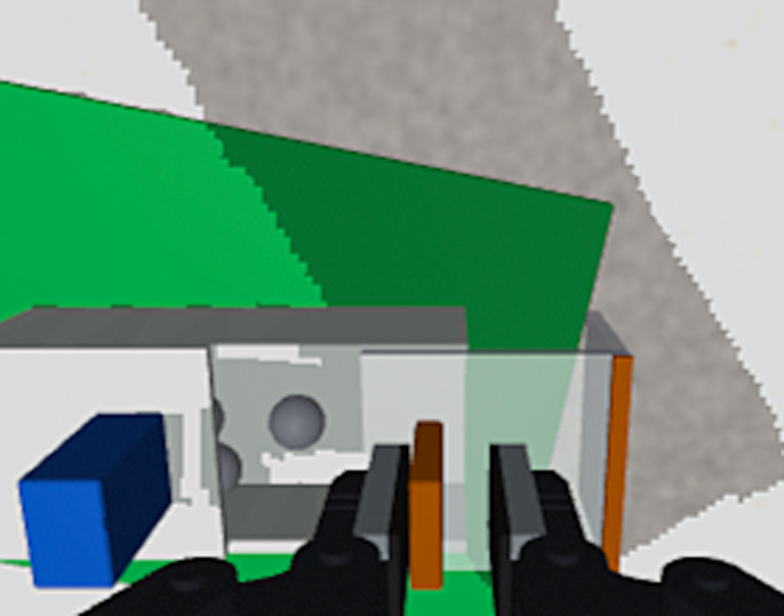

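```bash
python3 -c "
from h import *
im,ci=load('w10')
g=lambda u,v,z:onz(ci,(160+u/2.8,80+v/2.8),z)
p=g(62,532,75);t=g(427,532,75.5);print(p,t,np.hypot(*(t-p)[:2])-34.5)
a=g(361,353,45.5);b=g(210,347,41);print(np.hypot(*(a-b)[:2]))
"
```

```text
[ 402.70192707 -359.90994341   75.        ] [ 466.83323157 -353.27787535   75.5       ] 29.973316527702607
31.97753693410295
```

Emit:
{"api": "apply_moves", "payload": {"series": [[0.825, 0, 2, 0, 0], [0.825, 0, 0, 0, 0], [0.825, 0, -2.5, 0, 0], [0.825, -15, 0, 0, 0], [0.6, -25, 0, 0, 0], [0.5, -25, 0, 0, 0], [0.5, 0, 0, 0, 0]]}}

```text
clock: 19.2
eef_pos: [471.4, -353.8, 129.6]
tcp_rot: [1.136, 1.249, -1.135]
contact_force: [-0.6, 0.6, -1.3]
grip_width: 42.5
```

```bash
python3 -c "
from h import *
im,ci,o=snap('wrist','w11')
print(o['joint_positions'].round(2))
"
```

```text
w11 t 19.2 tcp [ 471.4 -353.8  129.6] y [0.995 0.099 0.004] x [ 0.004 -0.003 -1.   ] w 42.5 F [-0.6  0.6 -1.3]
[ 0.42  0.68  0.28  1.8  -0.28  0.69  0.95]
```

View pics/w11.png

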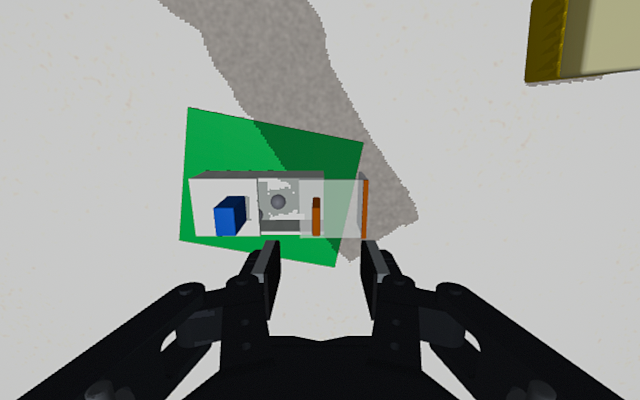

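Emit:
{"api": "apply_moves", "payload": {"series": [[0.35, 0, 0, 0, 0.175], [0.35, 0, 0, 0, 0.175], [0.35, 0, 0, 0, 0.175], [0.35, 0, 0, 0, 0.175], [0.35, 0, 0, 0, 0.175], [0.35, 0, 0, 0, 0.175], [0.35, 0, 0, 0, 0.175], [0.35, 0, 0, 0, 0.175], [0.35, 0, 0, 0, 0.17], [0.35, 0, 0, 35, 0], [0.35, 10, 0, 33, 0], [0.35, 0, 0, 0, 0]]}}

```text
clock: 20.75
eef_pos: [399.0, -358.9, 115.9]
tcp_rot: [2.17, 0.106, -2.177]
contact_force: [-0.1, 0.6, 1.3]
grip_width: 55.2
```

```bash
python3 -c "
from h import *
im,ci,o=snap('wrist','w12')
print(o['joint_positions'].round(2))
cv2.imwrite('pics/w12c.png',cv2.resize(im[80:300,180:460],None,fx=2.8,fy=2.8,interpolation=cv2.INTER_CUBIC))
"
```

```text
w12 t 20.75 tcp [ 399.  -358.9  115.9] y [ 0.095 -0.995 -0.002] x [-0.003  0.002 -1.   ] w 55.2 F [-0.1  0.6  1.3]
[ 0.25  0.74  0.69  1.95 -0.72  0.72 -0.1 ]
```

View pics/w12c.png

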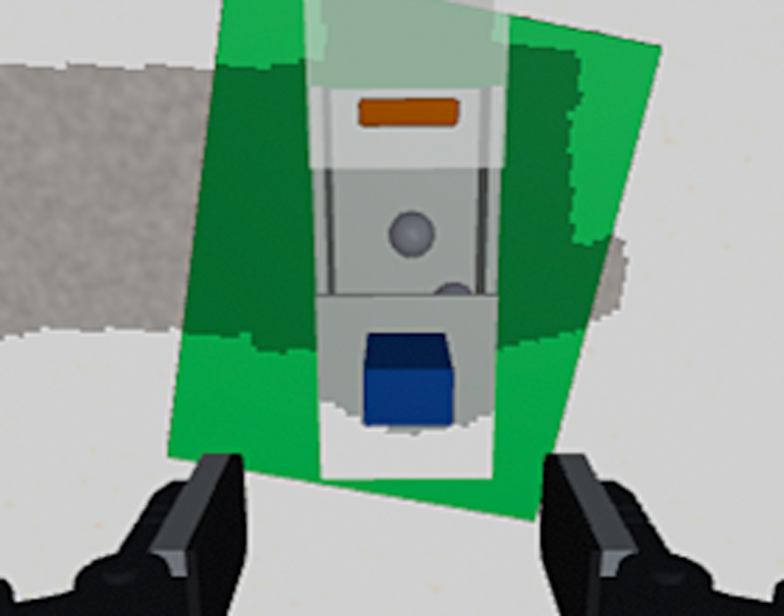

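```bash
python3 -c "
from h import *
im,ci=load('w12')
g=lambda u,v,z:onz(ci,(180+u/2.8,80+v/2.8),z)
print(g(408,398,75),g(409,112,75.5))
"
```

```text
[ 402.75515481 -361.54771294   75.        ] [ 468.20149171 -355.14066779   75.5       ]
```

Emit:
{"api": "apply_moves", "payload": {"series": [[0.35, 18, 2.5, -3.7, 0], [0.35, 20, 0, 0, 0], [0.35, 20, 0, 0, 0], [0.35, 0, 0, 0, 0], [0.6, 0, 0, 0, 0], [0.7, 0, 0, 0, 0], [1, 0, 0, 0, 0], [1, 0, 0, 0, 0], [1, 0, 0, 0, 0]]}}

```text
clock: 21.92
eef_pos: [406.9, -361.8, 59.6]
tcp_rot: [2.171, 0.107, -2.168]
contact_force: [0.0, 0.1, 6.0]
grip_width: 20.4
```

```bash
python3 -c "
from h import *
im,ci,o=snap('wrist','w13')
"
```

```text
w13 t 21.93 tcp [ 406.9 -361.8   59.6] y [ 0.1   -0.995  0.001] x [ 0.001 -0.001 -1.   ] w 20.4 F [0.  0.1 6. ]
```

View pics/w13.png

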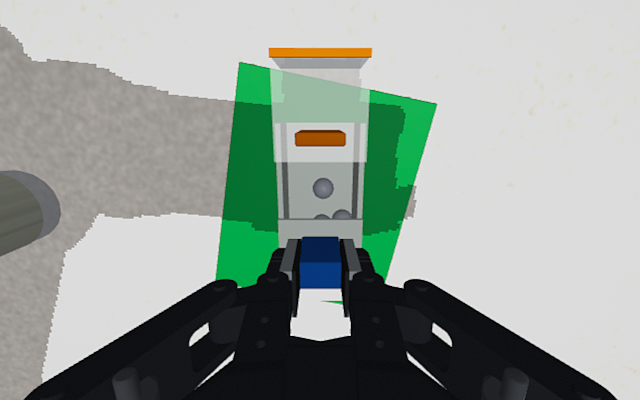

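Emit:
{"api": "apply_moves", "payload": {"series": [[1, -4, 0, 0, 0], [1, -8, 0, 0, 0], [1, -12, 0, 0, 0], [1, -15, 0, 0, 0], [1, -15, 0, 0, 0], [1, -8, 0, 0, 0], [1, -2, 0, 0, 0]]}}

```text
clock: 22.85
eef_pos: [406.7, -361.5, 123.5]
tcp_rot: [2.171, 0.108, -2.169]
contact_force: [0.1, -0.5, -3.2]
grip_width: 20.6
```

```bash
python3 -c "
from h import *
im,ci,o=snap('wrist','w14')
im,ci,o=snap('scene','s14')
cv2.imwrite('pics/s14c.png',cv2.resize(im[80:210,180:340],None,fx=4.5,fy=4.5,interpolation=cv2.INTER_CUBIC))
"
```

```text
w14 t 22.85 tcp [ 406.7 -361.5  123.5] y [ 0.1   -0.995  0.001] x [ 0.001 -0.001 -1.   ] w 20.6 F [ 0.1 -0.5 -3.2]
s14 t 22.9 tcp [ 406.6 -361.4  123.3] y [ 0.1   -0.995  0.   ] x [ 0.001 -0.    -1.   ] w 20.0 F [ 0.   0.3 -3.1]
```

View pics/w14.png

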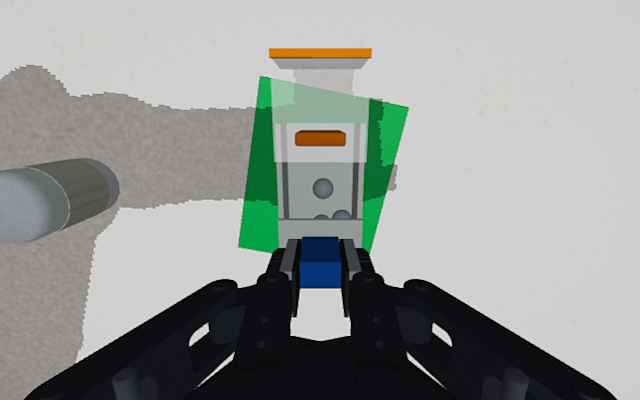

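View pics/s14c.png

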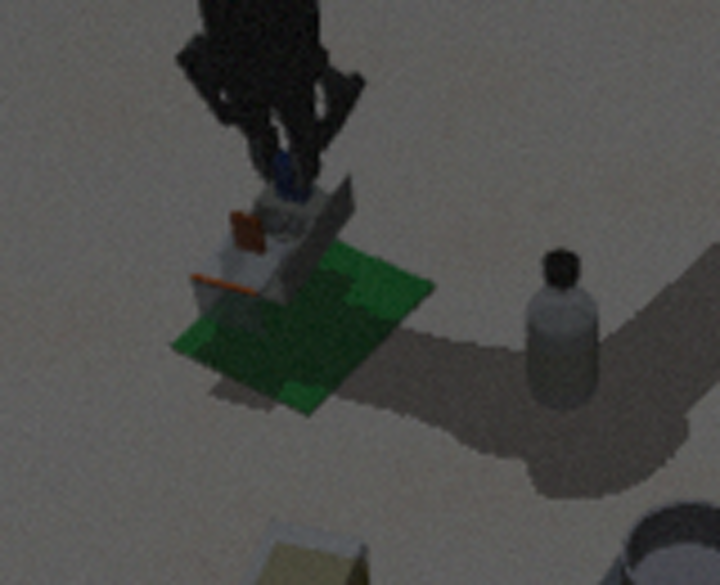

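Emit:
{"api": "apply_moves", "payload": {"series": [[1, -10, 0, 0, 0], [1, -18, 0, 0, 0], [1, -20, -1, -0.5, 0], [1, -20, -3, -1, 0], [1, -14, -5, -1.5, 0], [1, -4, -7, -2, 0], [1, 0, -9, -2.7, 0], [1, 0, -10, -3.2, 0], [1, 0, -10, -3.3, 0], [1, 0, -10, -3.3, 0], [1, 0, -10, -3.3, 0], [1, 0, -10, -3.3, 0]]}}

```text
clock: 24.45
eef_pos: [423.1, -283.7, 208.8]
tcp_rot: [2.17, 0.108, -2.17]
contact_force: [0.5, -0.3, -2.9]
grip_width: 20.3
```

Emit:
{"api": "apply_moves", "payload": {"series": [[1, 0, -10, -3.3, 0], [1, 0, -10, -3.3, 0], [1, 0, -10, -3.3, 0], [1, 0, -10, -3.3, 0], [1, 0, -10, -3.3, 0], [1, 0, -10, -3.3, 0], [1, 0, -10, -3.3, 0], [1, 0, -10, -3.3, 0], [1, 0, -10, -3.3, 0], [1, 0, -10, -3.3, 0], [1, 0, -10, -3.3, 0], [1, 0, -10, -3.3, 0]]}}

```text
clock: 25.95
eef_pos: [450.5, -160.4, 208.8]
tcp_rot: [2.17, 0.108, -2.17]
contact_force: [0.5, -0.1, -3.3]
grip_width: 20.1
```

```bash
python3 -c "
from h import *
im,ci,o=snap('wrist','w15')
"
```

```text
w15 t 25.95 tcp [ 450.5 -160.4  208.8] y [ 0.1   -0.995 -0.   ] x [ 0.  0. -1.] w 20.1 F [ 0.5 -0.1 -3.3]
```

View pics/w15.png

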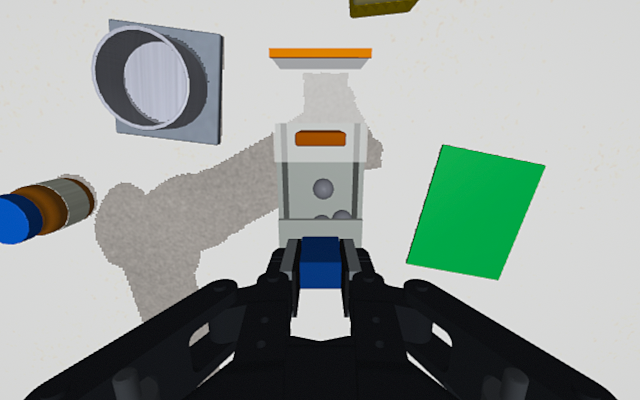

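```bash
python3 -c "
from h import *
im,ci=load('w15')
print(onz(ci,(141,78),58), [onz(ci,p,58).round(0)[:2] for p in [(92,76),(190,84),(136,25),(140,129)]])
"
```

```text
[540.02229141  17.71402484  58.        ] [array([537.,  63.]), array([539., -28.]), array([584.,  19.]), array([493.,  22.])]
```

Emit:
{"api": "apply_moves", "payload": {"series": [[1, 0, -11, -3.5, 0], [1, 0, -12, -3.5, 0], [1, 0, -12, -3.6, 0], [1, 0, -12, -3.6, 0], [1, 0, -12, -3.6, 0], [1, 0, -12, -3.6, 0], [1, 0, -12, -3.6, 0], [1, 0, -12, -3.6, 0], [1, 0, -12, -3.6, 0], [1, 0, -12, -3.6, 0], [1, 0, -12, -3.6, 0], [1, 0, -11, -3.5, 0]]}}

```text
clock: 27.5
eef_pos: [479.1, -14.6, 208.8]
tcp_rot: [2.17, 0.109, -2.17]
contact_force: [-0.4, 0.6, -4.3]
grip_width: 20.3
```

Emit:
{"api": "apply_moves", "payload": {"series": [[1, 0, -9, -3.5, 0], [1, 5, -7, -3.5, 0], [1, 10, -5, -3, 0], [1, 14, -3, -2.5, 0], [1, 14, -2, -1.5, 0], [1, 14, 0, -0.8, 0], [1, 8, 0, 0, 0], [1, 2, 0, 0, 0]]}}

```text
clock: 28.5
eef_pos: [490.7, 11.5, 141.2]
tcp_rot: [2.169, 0.107, -2.172]
contact_force: [0.3, -1.0, -3.5]
grip_width: 20.7
```

```bash
python3 -c "
from h import *
im,ci,o=snap('wrist','w16')
im,ci,o=snap('scene','s16')
cv2.imwrite('pics/s16c.png',cv2.resize(im[130:270,270:430],None,fx=4.5,fy=4.5,interpolation=cv2.INTER_CUBIC))
"
```

```text
w16 t 28.5 tcp [490.7  11.5 141.2] y [ 0.099 -0.995  0.   ] x [-0.001 -0.    -1.   ] w 20.7 F [ 0.3 -1.  -3.5]
s16 t 28.55 tcp [490.9  11.6 141.4] y [ 0.099 -0.995  0.   ] x [-0.001 -0.    -1.   ] w 20.2 F [-0.3  0.3 -3.5]
```

View pics/w16.png

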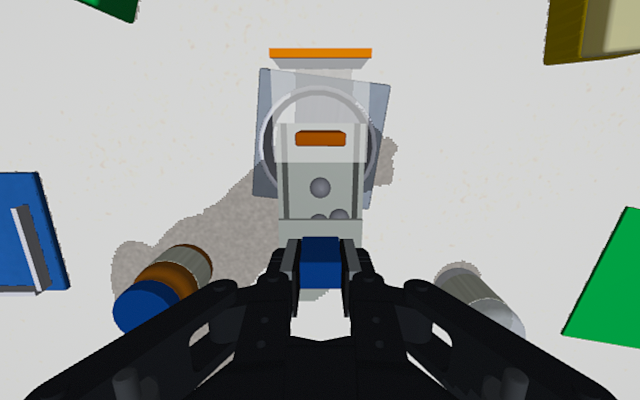

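View pics/s16c.png

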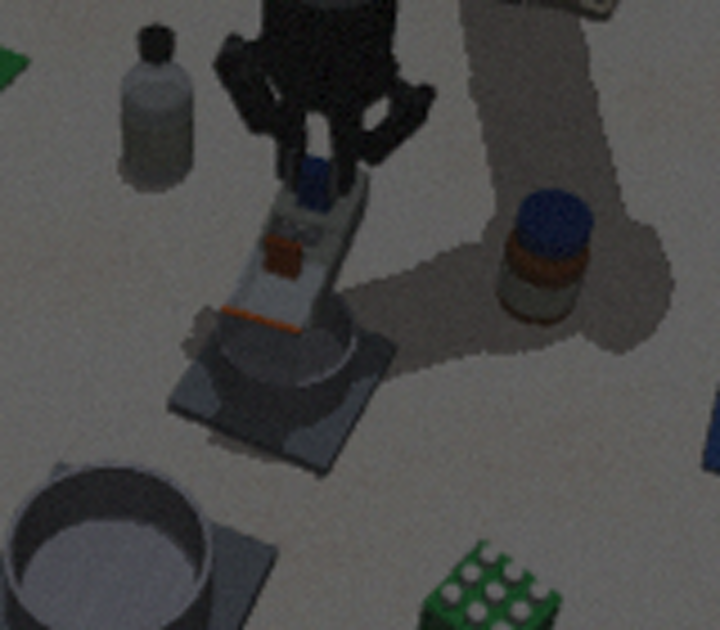

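```bash
python3 -c "
from h import *
im,ci=load('w16')
print([onz(ci,p,58).round(1)[:2] for p in [(318,140),(260.5,138),(376,138),(318,86)]])
print('holder corners',[onz(ci,p,12).round(1)[:2] for p in [(262,68),(391,85),(370,208),(252,195)]])
print('nose', np.array([490.7,11.5])-4*np.array([.995,.1])+72.5*np.array([.995,.1]))
"
```

```text
[array([544.8,  19.2]), array([541.9,  62.8]), array([550.6, -24.5]), array([582.9,  22.9])]
holder corners [array([597.1,  72.9]), array([594.6, -39.5]), array([481.6, -37.8]), array([483.3,  77.7])]
nose [558.8575  18.35  ]
```

Emit:
{"api": "apply_moves", "payload": {"series": [[0.8, 0, 0, 0, 0], [0.78, 0, 0, 0, 0], [0.775, 0, 0, 0, 0], [0.77, 0, 0, 0, 0]]}}

```text
clock: 29.1
eef_pos: [491.1, 11.9, 141.9]
tcp_rot: [2.17, 0.109, -2.17]
contact_force: [-0.0, -0.1, -2.6]
grip_width: 20.6
```

```bash
python3 -c "
from h import *
im,ci,o=snap('wrist','w17')
"
```

```text
w17 t 29.1 tcp [491.1  11.9 141.9] y [ 0.1   -0.995 -0.   ] x [ 0.  0. -1.] w 20.6 F [-0.  -0.1 -2.6]
```

View pics/w17.png

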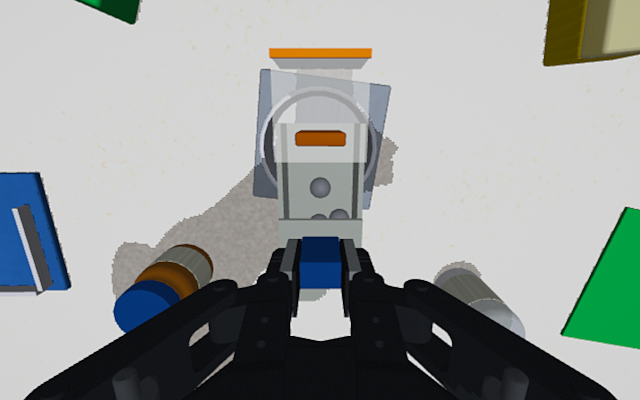

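Emit:
{"api": "apply_moves", "payload": {"series": [[0.766, 0, 0, 0, 0], [0.763, 0, 0, 0, 0], [0.76, 0, 0, 0, 0]]}}

```text
clock: 29.52
eef_pos: [491.0, 11.8, 141.8]
tcp_rot: [2.17, 0.108, -2.17]
contact_force: [-0.2, -1.3, -3.5]
grip_width: 20.9
```

```bash
cat >> h.py <<'E'
def tabrow(im):
    # tab/strip/post pixel centroids in wrist view, to see the scoop tip
    hsv=cv2.cvtColor(im,cv2.COLOR_BGR2HSV); m=cv2.inRange(hsv[:,230:420],(5,150,60),(20,255,255))
    return [(int(a),c+[230,0]) for a,c,b in cen(m) if a>60]
E
python3 -c "
from h import *
im,ci=load('w17');print(tabrow(im))
im,ci,o=snap('wrist','w18');print(tabrow(im))
"
```

```text
[(920, array([319.8,  53. ])), (722, array([320. , 138.1]))]
w18 t 29.52 tcp [491.   11.8 141.8] y [ 0.1   -0.995  0.   ] x [ 0. -0. -1.] w 20.9 F [-0.2 -1.3 -3.5]
[(921, array([319.8,  53. ])), (722, array([320. , 138.1]))]
```

Emit:
{"api": "apply_moves", "payload": {"series": [[0.757, 0, 0, 0, 0], [0.755, 0, 0, 0, 0]]}}

```text
clock: 29.82
eef_pos: [491.0, 11.8, 141.8]
tcp_rot: [2.17, 0.108, -2.17]
contact_force: [0.6, -0.4, -3.4]
grip_width: 20.9
```

```bash
python3 -c "
from h import *
im,ci,o=snap('wrist','w19');print(tabrow(im))
"
```

```text
w19 t 29.82 tcp [491.   11.8 141.8] y [ 0.1   -0.995 -0.   ] x [-0.  0. -1.] w 20.9 F [ 0.6 -0.4 -3.4]
[(922, array([319.8,  53. ])), (722, array([320. , 138.1]))]
```

Emit:
{"api": "apply_moves", "payload": {"series": [[0.752, 0, 0, 0, 0], [0.75, 0, 0, 0, 0]]}}

```text
clock: 30.12
eef_pos: [491.0, 11.8, 141.8]
tcp_rot: [2.17, 0.108, -2.17]
contact_force: [-0.8, -0.0, -2.7]
grip_width: 21.8
```

```bash
python3 -c "
from h import *
im,ci,o=snap('wrist','w20');print(tabrow(im))
"
```

```text
w20 t 30.12 tcp [491.   11.8 141.8] y [ 0.1   -0.995 -0.   ] x [-0.  0. -1.] w 21.8 F [-0.8 -0.  -2.7]
[(921, array([319.9,  53. ])), (722, array([320. , 138.1]))]
```

Emit:
{"api": "apply_moves", "payload": {"series": [[0.748, 0, 0, 0, 0]]}}

```text
clock: 30.3
eef_pos: [491.0, 11.9, 141.8]
tcp_rot: [2.17, 0.108, -2.17]
contact_force: [0.8, 0.9, -3.4]
grip_width: 21.5
```

```bash
python3 -c "
from h import *
im,ci,o=snap('wrist','w21');print(tabrow(im))
"
```

```text
w21 t 30.3 tcp [491.   11.9 141.8] y [ 0.1   -0.995 -0.   ] x [-0.  0. -1.] w 21.5 F [ 0.8  0.9 -3.4]
[(923, array([319.9,  53. ])), (722, array([320. , 138.1]))]
```

Emit:
{"api": "apply_moves", "payload": {"series": [[0.746, 0, 0, 0, 0], [0.745, 0, 0, 0, 0]]}}

```text
clock: 30.6
eef_pos: [491.0, 11.9, 141.8]
tcp_rot: [2.17, 0.108, -2.17]
contact_force: [0.3, 0.3, -2.4]
grip_width: 21.9
```

```bash
python3 -c "
from h import *
im,ci,o=snap('wrist','w22');print(tabrow(im))
"
```

```text
w22 t 30.6 tcp [491.   11.9 141.8] y [ 0.1   -0.995 -0.   ] x [-0.  0. -1.] w 21.9 F [ 0.3  0.3 -2.4]
[(922, array([319.9,  53. ])), (722, array([320. , 138.1]))]
```

Emit:
{"api": "apply_moves", "payload": {"series": [[0.743, 0, 0, 0, 0], [0.742, 0, 0, 0, 0]]}}

```text
clock: 30.9
eef_pos: [491.3, 11.8, 142.1]
tcp_rot: [2.171, 0.108, -2.17]
contact_force: [-6.8, 3.5, 5.3]
grip_width: 22.2
```

```bash
python3 -c "
from h import *
im,ci,o=snap('wrist','w23');print(tabrow(im))
"
```

```text
w23 t 30.9 tcp [491.3  11.8 142.1] y [ 0.1   -0.995 -0.   ] x [ 0.  0. -1.] w 22.2 F [-6.8  3.5  5.3]
[(814, array([319.3, 145.6])), (1742, array([317.9, 220.4]))]
```

It tipped; look.

View pics/w23.png

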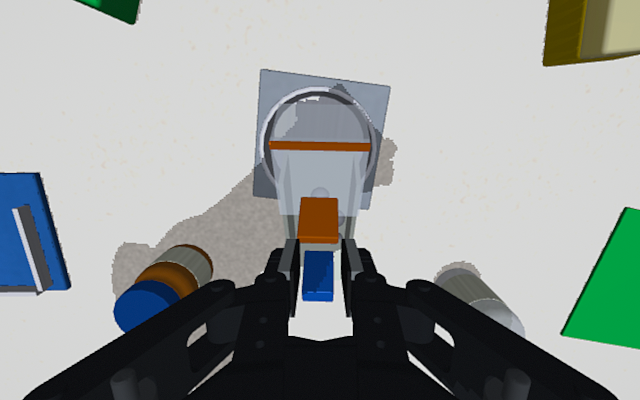

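```bash
python3 -c "
from h import *
im,ci,o=snap('scene','s23')
cv2.imwrite('pics/s23c.png',cv2.resize(im[130:270,270:430],None,fx=4.5,fy=4.5,interpolation=cv2.INTER_CUBIC))
"
```

```text
s23 t 30.95 tcp [491.   11.8 142. ] y [ 0.1   -0.995 -0.   ] x [ 0.  0. -1.] w 21.8 F [ 0.1 -0.8  1.5]
```

View pics/s23c.png

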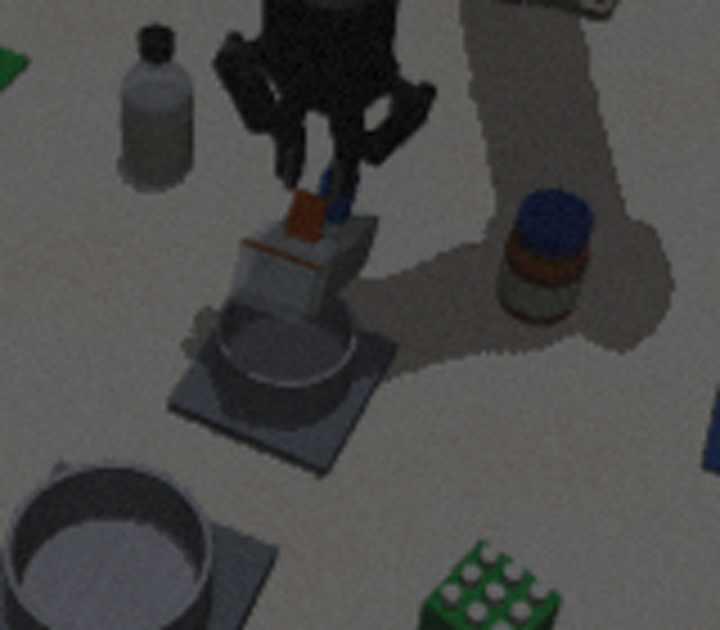

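Emit:
{"api": "apply_moves", "payload": {"series": [[1, 0, 0, 0, 0], [1, 0, 0, 0, 0]]}}

```text
clock: 31.25
eef_pos: [491.3, 11.8, 141.9]
tcp_rot: [2.171, 0.108, -2.17]
contact_force: [-0.6, 0.1, -0.4]
grip_width: -0.2
```

```bash
python3 -c "
from h import *
im,ci,o=snap('wrist','w24');print(tabrow(im))
cv2.imwrite('pics/w24c.png',cv2.resize(im[70:310,230:410],None,fx=2.5*1,fy=2.5,interpolation=cv2.INTER_CUBIC))
im,ci,o=snap('scene','s24')
cv2.imwrite('pics/s24c.png',cv2.resize(im[150:250,290:390],None,fx=6,fy=6,interpolation=cv2.INTER_CUBIC))
"
```

```text
w24 t 31.25 tcp [491.3  11.8 141.9] y [ 0.099 -0.995  0.   ] x [ 0. -0. -1.] w -0.2 F [-0.6  0.1 -0.4]
[(126, array([386.8, 276.6]))]
s24 t 31.3 tcp [491.3  11.9 141.9] y [ 0.1   -0.995  0.   ] x [ 0. -0. -1.] w 0.1 F [0.5 0.7 0.7]
```

View pics/w24c.png

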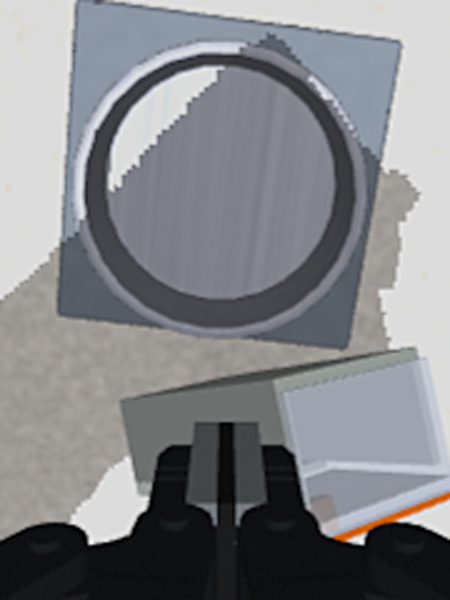

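View pics/s24c.png

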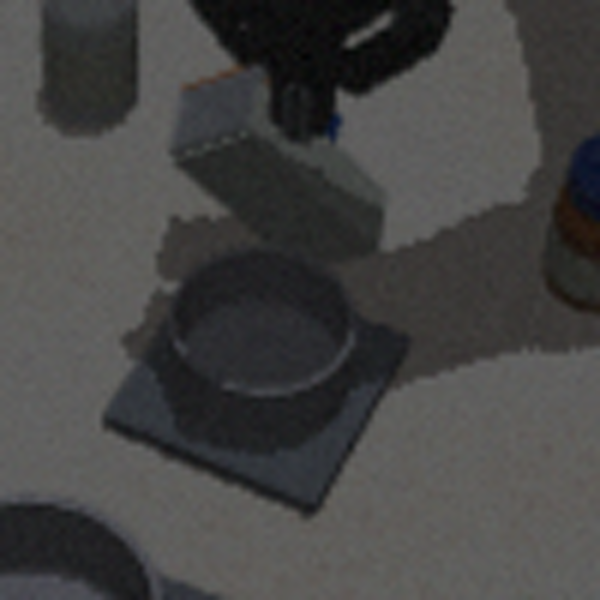

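Emit:
{"api": "apply_moves", "payload": {"series": [[1, 0, 0, 0, 0]]}}

```text
clock: 31.48
eef_pos: [491.1, 11.9, 141.8]
tcp_rot: [2.17, 0.108, -2.17]
contact_force: [-0.7, -0.3, -0.7]
grip_width: -0.0
```

```bash
python3 -c "
from h import *
im,ci,o=snap('wrist','w25');a=im[100:380,150:490]
im,ci,o=snap('scene','s25')
cv2.imwrite('pics/c25.png',np.hstack([cv2.resize(a,(400,329)),cv2.resize(im[140:250,290:410],(359,329),interpolation=cv2.INTER_CUBIC)]))
"
```

```text
w25 t 31.48 tcp [491.1  11.9 141.8] y [ 0.1   -0.995 -0.   ] x [ 0.  0. -1.] w -0.0 F [-0.7 -0.3 -0.7]
s25 t 31.52 tcp [491.1  11.9 141.8] y [ 0.1   -0.995  0.   ] x [ 0.  0. -1.] w -0.0 F [ 0.2 -0.8  0.1]
```

View pics/c25.png

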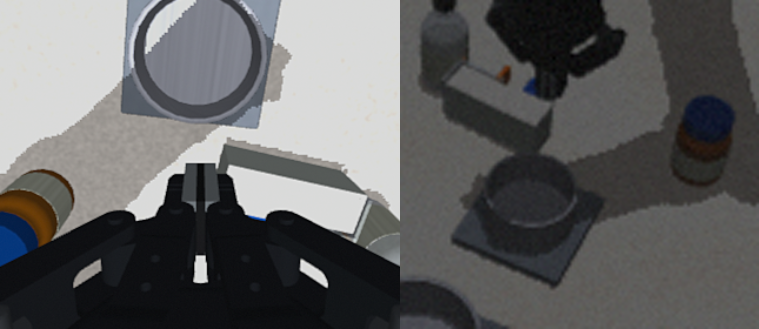

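Emit:
{"api": "apply_moves", "payload": {"series": [[1, -20, 0, 0, 0], [1, -20, 0, 0, 0], [1, 0, 0, 0, 0]]}}

```text
clock: 31.95
eef_pos: [492.0, 11.8, 182.7]
tcp_rot: [2.173, 0.109, -2.167]
contact_force: [0.0, -0.3, -0.7]
grip_width: -0.1
```

```bash
python3 -c "
from h import *
im,ci,o=snap('wrist','w26')
im,ci,o=snap('top','t26')
b=cv2.resize(im[160:300,280:480],None,fx=4,fy=4,interpolation=cv2.INTER_CUBIC);cv2.imwrite('pics/t26c.png',b)
im,ci,o=snap('scene','s26')
cv2.imwrite('pics/s26c.png',cv2.resize(im[110:250,250:410],None,fx=4.5,fy=4.5,interpolation=cv2.INTER_CUBIC))
"
```

```text
w26 t 31.95 tcp [492.   11.8 182.7] y [ 0.1   -0.995  0.   ] x [ 0.003  0.    -1.   ] w -0.1 F [ 0.  -0.3 -0.7]
t26 t 32.0 tcp [491.3  12.  181.9] y [ 0.1   -0.995 -0.   ] x [ 0.001  0.    -1.   ] w -0.3 F [ 0.4 -0.4 -0.2]
s26 t 32.05 tcp [490.8  12.1 181.4] y [ 0.1   -0.995 -0.   ] x [-0.  0. -1.] w -0.0 F [-0.6 -0.3 -0.6]
```

View pics/w26.png

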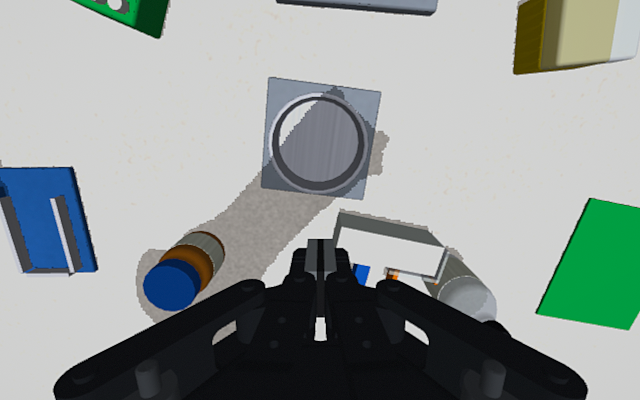

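View pics/t26c.png

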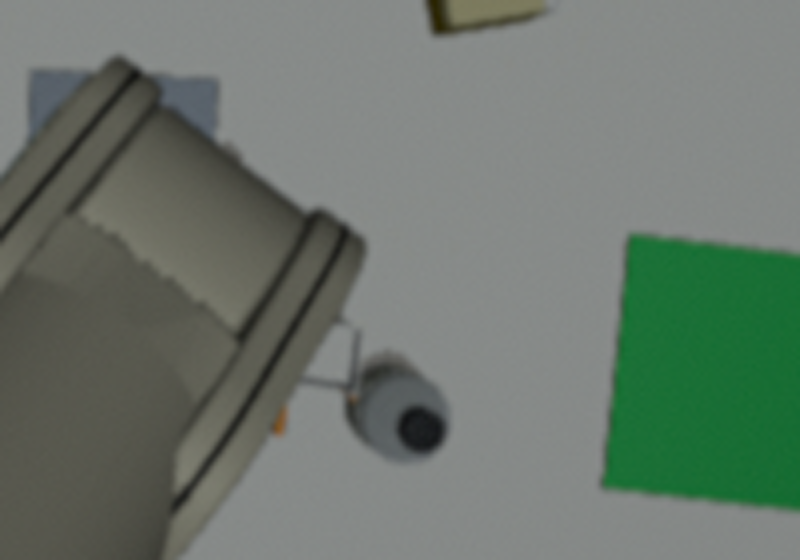

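View pics/s26c.png

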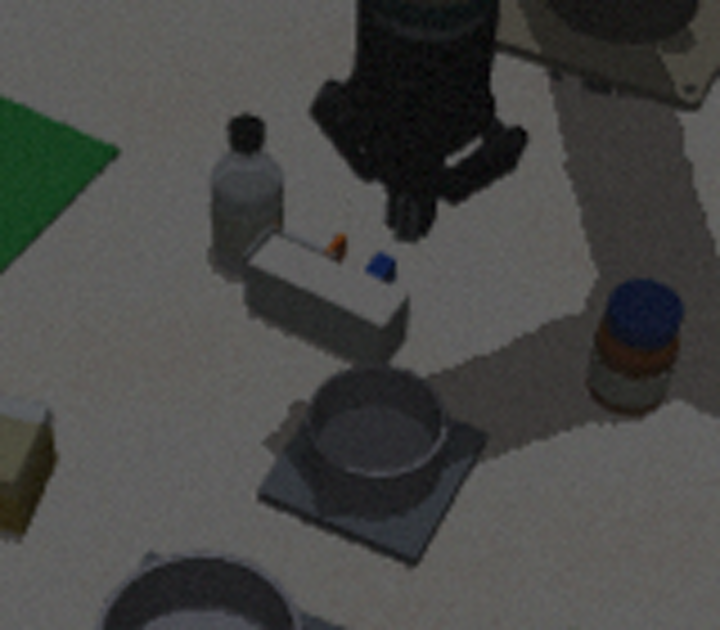

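Emit:
{"api": "apply_moves", "payload": {"series": [[0.3, -5, 38, 20, 0], [0.1, -5, 38, 20, 0], [0.1, 0, 0, 0, 0]]}}

```text
clock: 32.48
eef_pos: [457.4, -70.8, 191.9]
tcp_rot: [2.173, 0.101, -2.174]
contact_force: [0.6, 0.6, -0.6]
grip_width: 54.1
```

```bash
python3 -c "
from h import *
im,ci,o=snap('wrist','w27')
cv2.imwrite('pics/w27c.png',cv2.resize(im[100:320,200:440],None,fx=3,fy=3,interpolation=cv2.INTER_CUBIC))
"
```

```text
w27 t 32.48 tcp [457.4 -70.8 191.9] y [ 0.093 -0.996  0.001] x [-0.    -0.001 -1.   ] w 54.1 F [ 0.6  0.6 -0.6]
```

View pics/w27.png

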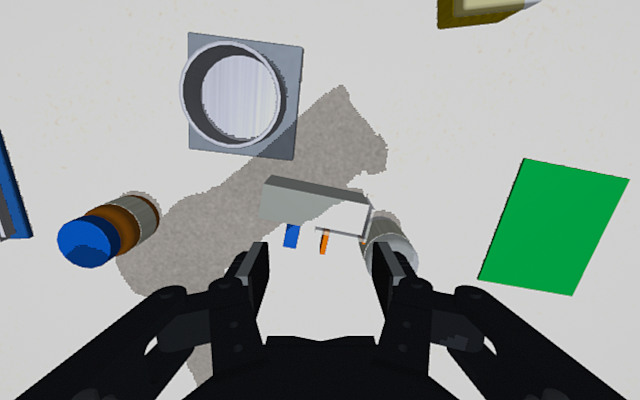

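View pics/w27c.png

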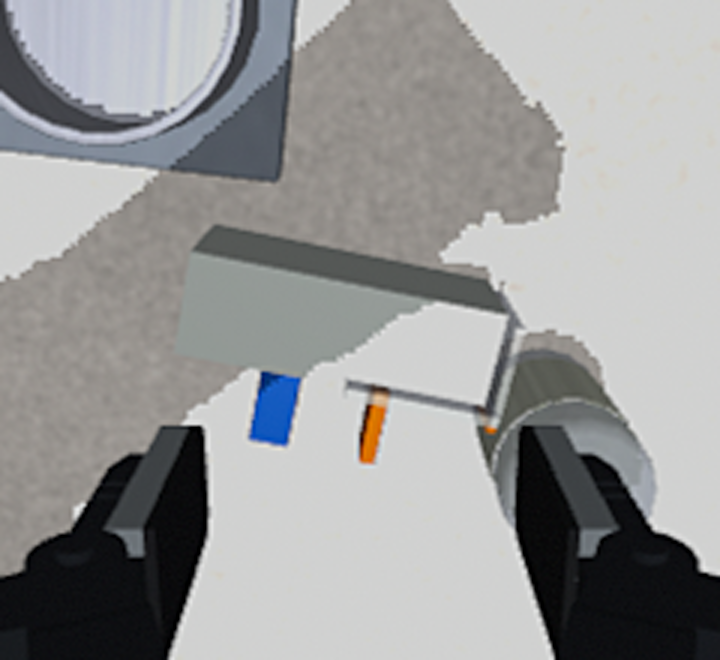

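```bash
python3 -c "
from h import *
im,ci=load('w27')
g=lambda u,v,z:onz(ci,(200+u/3,100+v/3),z)
a=g(190,250,50);b=g(508,313,50);print('floor edge',a,b,np.hypot(*(b-a)[:2]));d=(b-a)/np.linalg.norm(b-a);print('yaw of nose',np.degrees(np.arctan2(d[1],d[0])),d)
for n,p in dict(postRtip=(250,440),postFtip=(288,445),tabRtip=(360,462),tabFtip=(376,463),postRbase=(261,374)).items(): print(n,g(*p,36).round(1))
print('bottle', g(505,510,125), [onz(ci,p,0).round(0) for p in [(374,212),(400,222)]])
"
```

```text
floor edge [459.98531381 -12.91406076  50.        ] [ 448.13371304 -121.55389428   50.        ] 109.28437156543517
yaw of nose -96.22581998014206 [-0.10844735 -0.99410219  0.        ]
postRtip [386.3 -35.5  36. ]
postFtip [385.6 -49.8  36. ]
tabRtip [381.1 -77.2  36. ]
tabFtip [381.3 -83.3  36. ]
postRbase [412.8 -38.   36. ]
bottle [ 414.41062465 -113.07133704  125.        ] [array([ 425., -139.,    0.]), array([ 415., -172.,    0.])]
```

Emit:
{"api": "apply_moves", "payload": {"series": [[0.25, 0, 0, 0, 0.1], [0.25, 0, 0, 0, 0.1], [0.25, 10, -3, 30, 0], [0.25, 40, -3, 30, 0], [0.25, 40, 0, 0, 0], [0.25, 0, 0, 0, 0], [0.25, 0, 0, 0, 0]]}}

```text
clock: 33.4
eef_pos: [400.7, -55.9, 102.3]
tcp_rot: [-2.171, 0.109, 2.169]
contact_force: [-0.3, -0.4, -0.8]
grip_width: 64.1
```

```bash
python3 -c "
from h import *
im,ci,o=snap('wrist','w28')
cv2.imwrite('pics/w28c.png',cv2.resize(im[80:300,180:460],None,fx=2.8,fy=2.8,interpolation=cv2.INTER_CUBIC))
"
```

```text
w28 t 33.4 tcp [400.7 -55.9 102.3] y [-0.1   -0.995  0.   ] x [ 0.001 -0.    -1.   ] w 64.1 F [-0.3 -0.4 -0.8]
```

View pics/w28c.png

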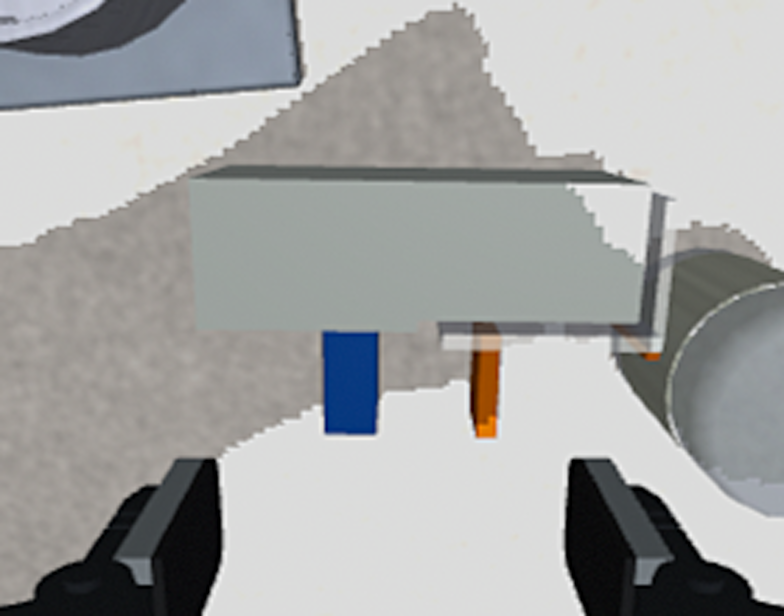

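```bash
python3 -c "
from h import *
im,ci=load('w28')
g=lambda u,v,z:onz(ci,(180+u/2.8,80+v/2.8),z)
a=g(324,434,36);b=g(378,434,36);c=g(474,437,36);e=g(498,437,36);base=g(324,331,36)
print(a,b,c,e,base)
d=np.array([-.1,-.995]);u=np.array([-.995,.1]);o=np.array([400.7,-55.9])
for p in (a,e,base): print('tool y,z off',((p[:2]-o)@d).round(1),((p[:2]-o)@u).round(1))
"
```

```text
[386.4262147  -34.88681375  36.        ] [384.93942549 -49.7113371   36.        ] [381.40688705 -76.0026977   36.        ] [380.74532429 -82.59898517  36.        ] [415.66351733 -38.50484863  36.        ]
tool y,z off -19.5 16.3
tool y,z off 28.6 17.2
tool y,z off -18.8 -13.1
```

Emit:
{"api": "apply_moves", "payload": {"series": [[0.25, 25, 3.5, 4, 0], [0.25, 30, 0, 0, 0], [0.25, 24, 0, 0, 0], [0.25, 9, 0, 0, 0], [0.35, 1, 0, 0, 0], [0.45, 0, 0, 0, 0], [1, 0, 0, 0, 0], [1, 0, 0, 0, 0], [1, 0, 0, 0, 0]]}}

```text
clock: 34.58
eef_pos: [403.4, -60.3, 23.2]
tcp_rot: [-2.153, 0.108, 2.186]
contact_force: [-3.2, -0.8, 8.9]
grip_width: 42.7
```

```bash
python3 -c "
from h import *
im,ci,o=snap('wrist','w29')
"
```

```text
w29 t 34.58 tcp [403.4 -60.3  23.2] y [-0.1   -0.995 -0.   ] x [-0.015  0.002 -1.   ] w 42.7 F [-3.2 -0.8  8.9]
```

View pics/w29.png

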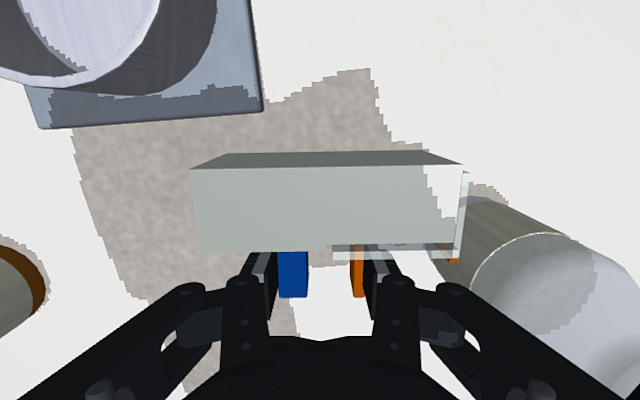

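Emit:
{"api": "apply_moves", "payload": {"series": [[1, -8, 0, 0, 0], [1, -14, 0, 0, 0], [1, -22, 0, 0, 0], [1, -30, 0, -4, 0], [1, -35, 3, -5, 0], [1, -30, 12, -5, 0], [1, -6, 24, -5, 0], [1, 0, 36, -5, 0], [1, 0, 42, -5, 0], [1, 0, 42, -5, 0], [1, 0, 42, -5, 0], [1, 0, 40, -5, 0]]}}

```text
clock: 36.12
eef_pos: [425.3, -305.3, 166.4]
tcp_rot: [-2.152, 0.106, 2.188]
contact_force: [-0.0, 0.2, -3.3]
grip_width: 42.5
```

```bash
python3 -c "
from h import *
im,ci,o=snap('wrist','w30')
"
```

```text
w30 t 36.12 tcp [ 425.3 -305.3  166.4] y [-0.099 -0.995 -0.001] x [-0.016  0.002 -1.   ] w 42.5 F [-0.   0.2 -3.3]
```

View pics/w30.png

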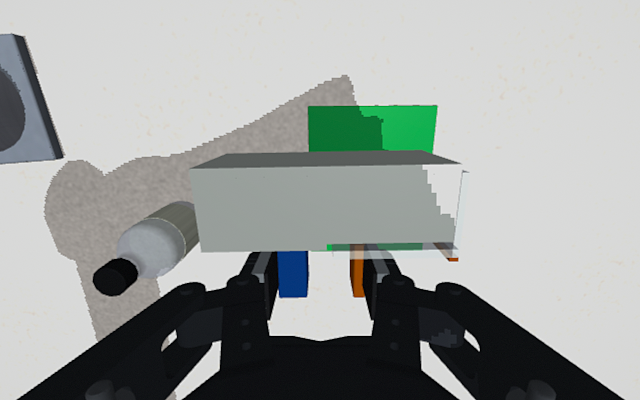

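Emit:
{"api": "apply_moves", "payload": {"series": [[1, 5, 20, 0, 0], [1, 20, 18, 0, 0], [1, 30, 11, 0, 0], [1, 30, 0, 0, 0], [0.8, 20, 0, 0, 0], [0.6, 6, 0, 0, 0], [0.5, 2, 0, 0, 0], [0.49, 0, 0, 0, 0], [0.485, 0, 0, 0, 0]]}}

```text
clock: 37.3
eef_pos: [418.7, -353.2, 53.8]
tcp_rot: [-2.152, 0.108, 2.187]
contact_force: [0.8, -0.1, -3.8]
grip_width: 43.9
```

```bash
cat >> h.py <<'E'
def st(fn):
    im,ci,o=snap('wrist',fn); hsv=cv2.cvtColor(im,cv2.COLOR_BGR2HSV)
    m=cv2.inRange(hsv[:310,230:420],(105,150,40),(125,255,255)); print('blue',[(int(a),c+[230,0]) for a,c,b in cen(m) if a>60],'orange',tabrow(im)); return im
E
python3 -c "
from h import *
st('w31')
"
```

```text
w31 t 37.3 tcp [ 418.7 -353.2   53.8] y [-0.1   -0.995 -0.   ] x [-0.016  0.002 -1.   ] w 43.9 F [ 0.8 -0.1 -3.8]
blue [(1391, array([291.3, 273.9]))] orange [(514, array([357.3, 277.3]))]
```

View pics/w31.png

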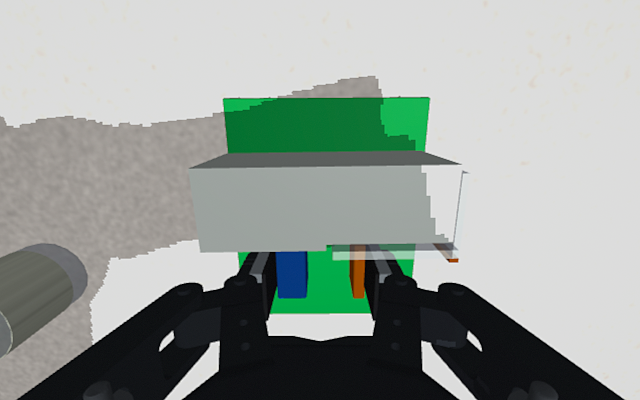

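Emit:
{"api": "apply_moves", "payload": {"series": [[0.482, 0, 0, 0, 0], [0.48, 0, 0, 0, 0]]}}

```text
clock: 37.6
eef_pos: [418.3, -353.0, 53.2]
tcp_rot: [-2.151, 0.107, 2.187]
contact_force: [0.3, -0.4, -2.9]
grip_width: 44.4
```

```bash
python3 -c "
from h import *
st('w32')
"
```

```text
w32 t 37.6 tcp [ 418.3 -353.    53.2] y [-0.1   -0.995 -0.001] x [-0.017  0.002 -1.   ] w 44.4 F [ 0.3 -0.4 -2.9]
blue [(1417, array([291.1, 273.6]))] orange [(533, array([357.4, 277.4]))]
```

Emit:
{"api": "apply_moves", "payload": {"series": [[0.479, 0, 0, 0, 0], [0.478, 0, 0, 0, 0]]}}

```text
clock: 37.9
eef_pos: [418.2, -353.0, 53.0]
tcp_rot: [-2.151, 0.107, 2.188]
contact_force: [-0.1, 0.3, -3.1]
grip_width: 44.6
```

```bash
python3 -c "
from h import *
st('w33')
"
```

```text
w33 t 37.9 tcp [ 418.2 -353.    53. ] y [-0.1   -0.995 -0.001] x [-0.017  0.003 -1.   ] w 44.6 F [-0.1  0.3 -3.1]
blue [(1434, array([290.9, 273.4]))] orange [(543, array([357.4, 277.6]))]
```

Emit:
{"api": "apply_moves", "payload": {"series": [[0.477, 0, 0, 0, 0], [0.476, 0, 0, 0, 0]]}}

```text
clock: 38.2
eef_pos: [418.4, -353.1, 53.1]
tcp_rot: [-2.151, 0.107, 2.187]
contact_force: [1.0, -0.7, -2.1]
grip_width: 44.9
```

```bash
python3 -c "
from h import *
st('w34')
"
```

```text
w34 t 38.2 tcp [ 418.4 -353.1   53.1] y [-0.1   -0.995 -0.001] x [-0.016  0.002 -1.   ] w 44.9 F [ 1.  -0.7 -2.1]
blue [(1994, array([290.9, 264.9]))] orange [(823, array([357.2, 270.1]))]
```

Emit:
{"api": "apply_moves", "payload": {"series": [[0.4765, 0, 0, 0, 0]]}}

```text
clock: 38.38
eef_pos: [418.1, -353.1, 53.3]
tcp_rot: [-2.151, 0.107, 2.187]
contact_force: [-0.3, 0.1, 0.5]
grip_width: 44.8
```

```bash
python3 -c "
from h import *
st('w35')
"
```

```text
w35 t 38.38 tcp [ 418.1 -353.1   53.3] y [-0.1   -0.995 -0.001] x [-0.017  0.002 -1.   ] w 44.8 F [-0.3  0.1  0.5]
blue [(2049, array([291. , 262.6]))] orange [(876, array([357. , 267.4]))]
```

View pics/w35.png

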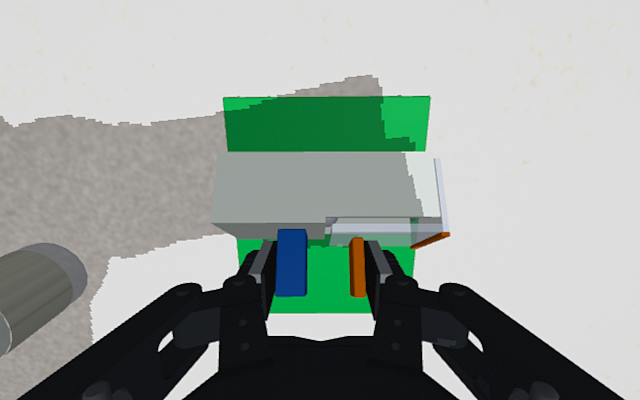

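Emit:
{"api": "apply_moves", "payload": {"series": [[0.482, 0, 0, 0, 0], [0.482, -7, 0, 0, 0], [0.479, -5, 0, 0, 0], [0.477, 0, 0, 0, 0]]}}

```text
clock: 38.92
eef_pos: [418.9, -353.3, 65.6]
tcp_rot: [-2.152, 0.108, 2.187]
contact_force: [-0.6, -0.4, -2.7]
grip_width: 44.6
```

```bash
python3 -c "
from h import *
st('w36')
"
```

```text
w36 t 38.92 tcp [ 418.9 -353.3   65.6] y [-0.1   -0.995 -0.   ] x [-0.016  0.002 -1.   ] w 44.6 F [-0.6 -0.4 -2.7]
blue [(2063, array([291.1, 263. ]))] orange [(887, array([357., 268.]))]
```

View pics/w36.png

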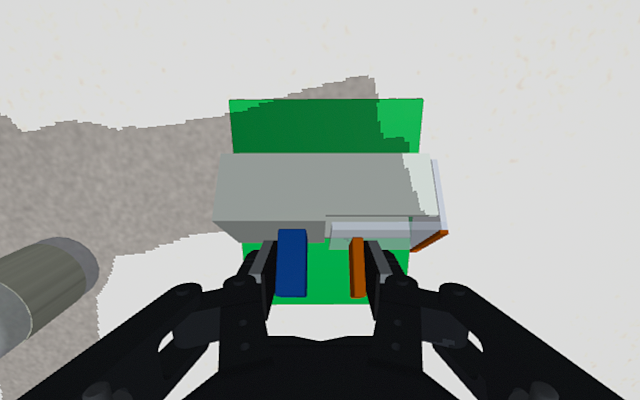

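Lifted clear; loosen slightly again.

Emit:
{"api": "apply_moves", "payload": {"series": [[0.4755, 0, 0, 0, 0], [0.475, 0, 0, 0, 0]]}}

```text
clock: 39.22
eef_pos: [418.1, -352.9, 64.9]
tcp_rot: [-2.15, 0.107, 2.188]
contact_force: [-1.0, -0.1, -2.6]
grip_width: 45.0
```

```bash
python3 -c "
from h import *
st('w37')
"
```

```text
w37 t 39.23 tcp [ 418.1 -352.9   64.9] y [-0.1   -0.995 -0.001] x [-0.017  0.003 -1.   ] w 45.0 F [-1.  -0.1 -2.6]
blue [(1834, array([292.2, 277.1]))] orange [(257, array([417. , 258.7])), (826, array([355.6, 278.5]))]
```

View pics/w37.png

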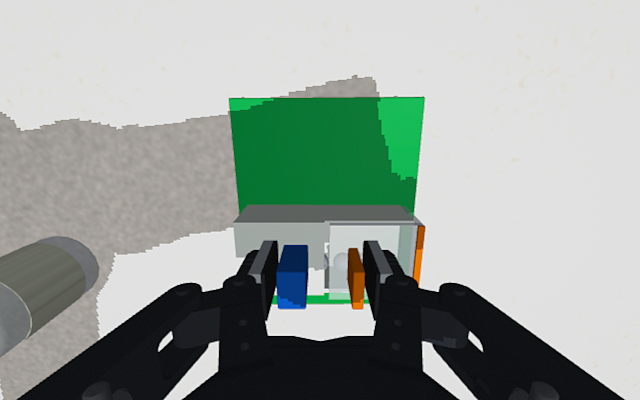

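Emit:
{"api": "apply_moves", "payload": {"series": [[0.55, 0, 0, 0, 0], [1, 0, 0, 0, 0], [1, 5, 0, -6, 0], [1, 5, 0, -6, 0], [1, 3, 0, 0, 0]]}}

```text
clock: 39.9
eef_pos: [431.0, -354.3, 59.7]
tcp_rot: [-2.156, 0.102, 2.179]
contact_force: [-9.8, 16.6, 89.2]
grip_width: 41.3
```

```bash
python3 -c "
from h import *
st('w38')
im,ci,o=snap('scene','s38')
cv2.imwrite('pics/s38c.png',cv2.resize(im[80:210,180:340],None,fx=4.5,fy=4.5,interpolation=cv2.INTER_CUBIC))
"
```

```text
w38 t 39.9 tcp [ 431.  -354.3   59.7] y [-0.1   -0.995 -0.005] x [-0.01   0.006 -1.   ] w 41.3 F [-9.8 16.6 89.2]
blue [(1512, array([293. , 284.1]))] orange [(138, array([418. , 267.6])), (764, array([356.1, 291.1]))]
s38 t 39.95 tcp [ 431.2 -354.3   59.9] y [-0.1   -0.995 -0.005] x [-0.01   0.006 -1.   ] w 40.7 F [-7.9 14.  72.1]
```

View pics/w38.png

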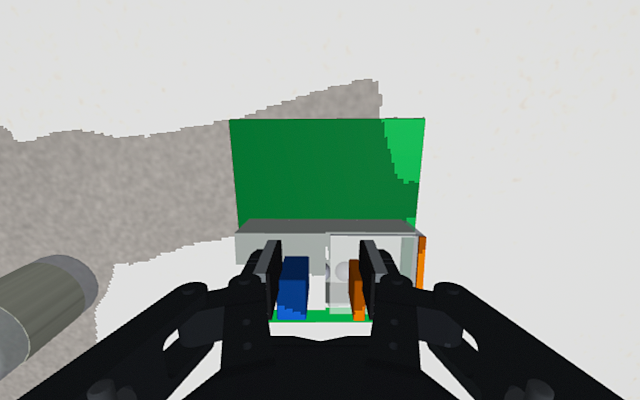

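View pics/s38c.png

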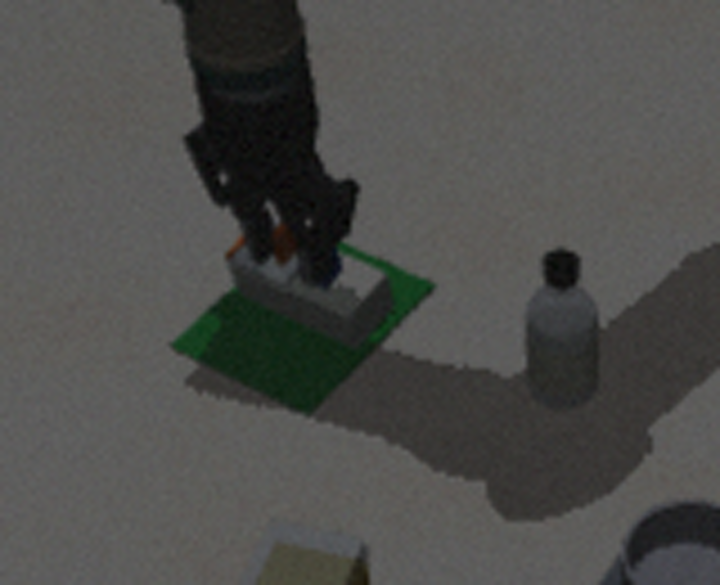

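Emit:
{"api": "apply_moves", "payload": {"series": [[0.9, -5, 0, 0, 0], [0.9, -3, 0, 0, 0]]}}

```text
clock: 40.25
eef_pos: [430.8, -353.5, 61.4]
tcp_rot: [-2.152, 0.105, 2.185]
contact_force: [-1.1, 1.9, -0.9]
grip_width: 40.8
```

```bash
python3 -c "
from h import *
im=st('w39')
cv2.imwrite('pics/w39c.png',cv2.resize(im[180:340,210:450],None,fx=3.2,fy=3.2,interpolation=cv2.INTER_CUBIC))
"
```

```text
w39 t 40.25 tcp [ 430.8 -353.5   61.4] y [-0.1   -0.995 -0.002] x [-0.015  0.004 -1.   ] w 40.8 F [-1.1  1.9 -0.9]
blue [(1562, array([293.6, 282.9]))] orange [(136, array([418. , 268.3])), (711, array([355.9, 290.2]))]
```

View pics/w39c.png

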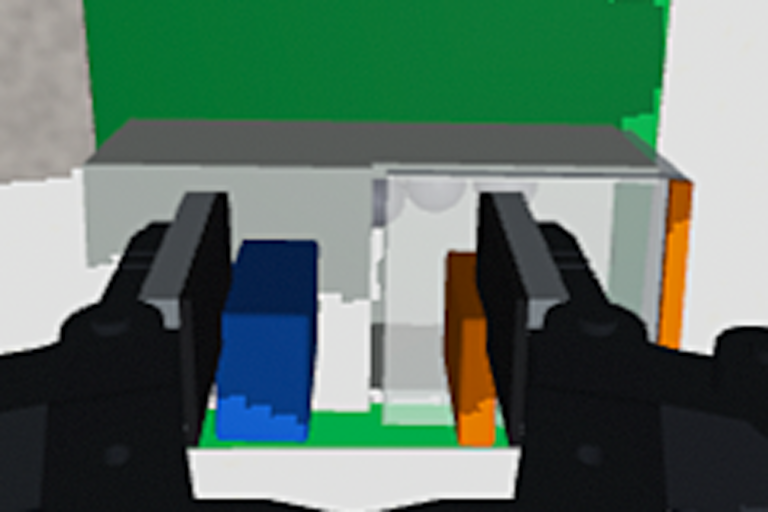

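Emit:
{"api": "apply_moves", "payload": {"series": [[0.4, 0, 0, 0, 0], [0.3, 0, 0, 0, 0], [0.3, -20, 0, 0, 0], [0.6, -25, 10, 4, 0], [0.825, 0, 9.5, 4, 0], [0.825, 0, 0, 0, 0], [0.825, 0, 0, 0, 0]]}}

```text
clock: 41.18
eef_pos: [420.9, -372.1, 103.9]
tcp_rot: [-2.149, 0.105, 2.188]
contact_force: [0.5, -0.4, -0.1]
grip_width: 15.3
```

```bash
python3 -c "
from h import *
im=st('w40')
cv2.imwrite('pics/w40c.png',cv2.resize(im[100:320,180:460],None,fx=2.8,fy=2.8,interpolation=cv2.INTER_CUBIC))
"
```

```text
w40 t 41.17 tcp [ 420.9 -372.1  103.9] y [-0.1   -0.995 -0.002] x [-0.018  0.004 -1.   ] w 15.3 F [ 0.5 -0.4 -0.1]
blue [(996, array([271.1, 244.3]))] orange [(314, array([376.3, 237.3])), (367, array([323.5, 248.6]))]
```

View pics/w40c.png

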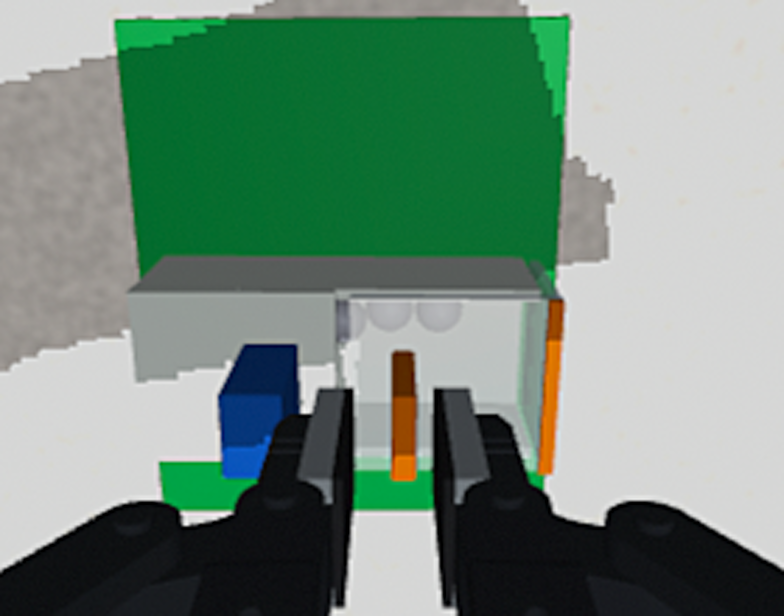

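```bash
python3 -c "
from h import *
im,ci=load('w40')
g=lambda u,v,z:onz(ci,(180+u/2.8,100+v/2.8),z)
d=np.array([-.1,-.995]);u=np.array([-.995,.1]);o=np.array([420.9,-372.1])
for p in (g(258,437,75),g(403.5,438,75.5)): print(p,((p[:2]-o)@d).round(1),((p[:2]-o)@u).round(1))
"
```

```text
[ 408.00673104 -338.84530369   75.        ] -31.8 16.2
[ 404.68111121 -372.39199653   75.5       ] 1.9 16.1
```

Emit:
{"api": "apply_moves", "payload": {"series": [[0.825, 0, 3, 16, 0], [0.825, 20, 0, 0, 0], [0.825, 22, 0, 0, 0], [0.825, 0, 0, 0, 0], [0.825, 0, 5, 0, 0], [0.825, 0, 5, 0, 0], [0.825, 0, 5, 0, 0], [0.825, 0, 5, 0, 0], [0.825, 0, 5, 0, 0], [0.825, 0, 5, 0, 0], [0.825, 0, 4, 0, 0], [0.825, 0, 0, 0, 0]]}}

```text
clock: 42.72
eef_pos: [400.7, -408.2, 63.1]
tcp_rot: [-2.15, 0.107, 2.187]
contact_force: [0.1, 0.0, -0.0]
grip_width: 14.9
```

```bash
python3 -c "
from h import *
im=st('w41')
cv2.imwrite('pics/w41c.png',cv2.resize(im[100:320,180:460],None,fx=2.8,fy=2.8,interpolation=cv2.INTER_CUBIC))
"
```

```text
w41 t 42.73 tcp [ 400.7 -408.2   63.1] y [-0.1   -0.995 -0.001] x [-0.017  0.003 -1.   ] w 14.9 F [ 0.1  0.  -0. ]
blue [] orange [(501, array([379.2, 239.8])), (675, array([311.6, 255.1]))]
```

View pics/w41c.png

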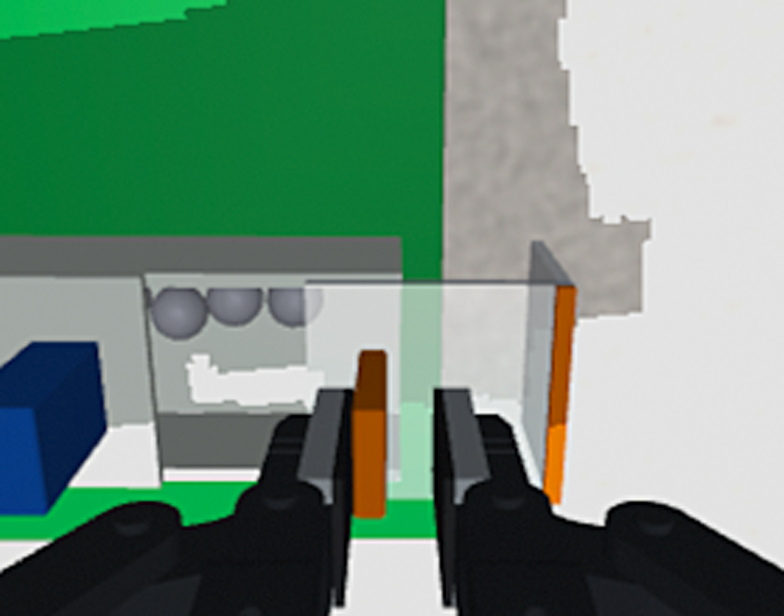

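Emit:
{"api": "apply_moves", "payload": {"series": [[0.825, 0, 2, 0, 0], [0.8, -20, -2.5, 0, 0], [0.5, -27, 0, 0, 0], [0.35, 0, 0, 0, 0.175], [0.35, 0, 0, 0, 0.175], [0.35, 0, 0, 0, 0.175], [0.35, 0, 0, 0, 0.175], [0.35, 0, 0, 0, 0.175], [0.35, 0, 0, 0, 0.175], [0.35, 0, 0, 0, 0.175], [0.35, 0, 0, 0, 0.175], [0.35, 0, 0, 0, 0.17]]}}

```text
clock: 44.28
eef_pos: [402.2, -407.9, 111.7]
tcp_rot: [-1.124, 1.268, 1.143]
contact_force: [-0.6, 0.9, 0.8]
grip_width: 55.5
```

Emit:
{"api": "apply_moves", "payload": {"series": [[0.35, 0, 0, 35, 0], [0.35, 0, 0, 34, 0], [0.35, 0, 0, 0, 0], [0.35, 0, 0, 0, 0]]}}

```text
clock: 44.78
eef_pos: [409.0, -339.9, 111.4]
tcp_rot: [-1.129, 1.266, 1.147]
contact_force: [-0.1, -0.8, 0.2]
grip_width: 55.7
```

```bash
python3 -c "
from h import *
im=st('w42')
cv2.imwrite('pics/w42c.png',cv2.resize(im[60:300,200:440],None,fx=2.5,fy=2.5,interpolation=cv2.INTER_CUBIC))
"
```

```text
w42 t 44.77 tcp [ 409.  -339.9  111.4] y [-0.995  0.099  0.015] x [-0.015  0.001 -1.   ] w 55.7 F [-0.1 -0.8  0.2]
blue [(1047, array([321.4, 224.9]))] orange [(468, array([322.5,  65.6])), (352, array([322.3, 128.6]))]
```

View pics/w42c.png

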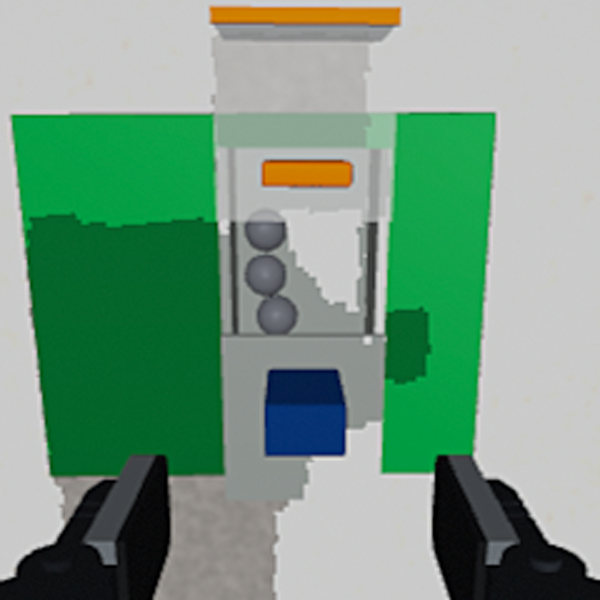

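```bash
python3 -c "
from h import *
im,ci=load('w42')
p=onz(ci,(322.4,231.2),75);o=np.array([409.,-339.9]);print(p,(p[:2]-o)@[-.995,.1],(p[:2]-o)@[.1,.995])
p=onz(ci,(322.8,129.2),75.5);print(p)
"
```

```text
[ 406.75061022 -338.12103336   75.        ] 2.4160394985662994 1.5451328261387218
[ 400.22330699 -403.02765212   75.5       ]
```

Emit:
{"api": "apply_moves", "payload": {"series": [[0.35, 20, 2, 1.5, 0], [0.35, 22, 0, 0, 0], [0.35, 17, 0, 0, 0], [0.5, 0, 0, 0, 0], [0.7, 0, 0, 0, 0], [1, 0, 0, 0, 0], [1, 0, 0, 0, 0]]}}

```text
clock: 45.7
eef_pos: [406.2, -338.2, 52.1]
tcp_rot: [-1.129, 1.266, 1.147]
contact_force: [1.2, -0.9, 2.5]
grip_width: 20.8
```

Emit:
{"api": "apply_moves", "payload": {"series": [[1, -4, 0, 0, 0], [1, -10, 0, 0, 0], [1, -16, 0, 0, 0], [1, -22, 0, 0, 0], [1, -24, 0, 0, 0], [1, -24, 0, 0, 0], [1, -20, 0, 0, 0], [1, -18, 0, 3, 0], [1, -12, 0, 6, 0], [1, -6, 0, 9, 0]]}}

```text
clock: 46.95
eef_pos: [410.1, -319.1, 207.8]
tcp_rot: [-1.126, 1.266, 1.148]
contact_force: [-0.1, -0.2, -3.5]
grip_width: 20.8
```

```bash
python3 -c "
from h import *
im=st('w43')
cv2.imwrite('pics/w43c.png',cv2.resize(im[20:320,160:480],None,fx=2,fy=2,interpolation=cv2.INTER_CUBIC))
"
```

```text
w43 t 46.95 tcp [ 410.1 -319.1  207.8] y [-0.995  0.099  0.017] x [-0.017  0.003 -1.   ] w 20.8 F [-0.1 -0.2 -3.5]
blue [(2333, array([320. , 264.3]))] orange [(1071, array([318.6,  40.5])), (797, array([320.5, 131. ]))]
```

View pics/w43c.png

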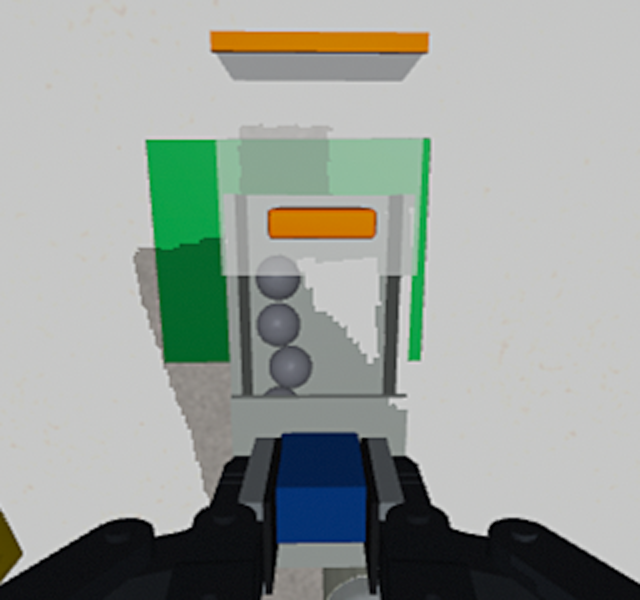

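Emit:
{"api": "apply_moves", "payload": {"series": [[1, 0, -2, 13, 0], [1, 0, -3, 17, 0], [1, 0, -4, 21, 0], [1, 0, -5, 25, 0], [1, 0, -6, 28, 0], [1, 0, -6, 28, 0], [1, 0, -6, 28, 0], [1, 0, -6, 28, 0], [1, 0, -6, 28, 0], [1, 0, -6, 28, 0], [1, 0, -6, 28, 0], [1, 0, -6, 28, 0]]}}

```text
clock: 48.5
eef_pos: [501.2, -25.4, 205.8]
tcp_rot: [-1.126, 1.266, 1.15]
contact_force: [0.1, -0.4, -2.3]
grip_width: 20.9
```

Emit:
{"api": "apply_moves", "payload": {"series": [[1, 0, -6, 26, 0], [1, 0, -6, 22, 0], [1, 4, -6, 18, 0], [1, 8, -5, 14, 0], [1, 12, -4, 9, 0], [1, 14, -3, 6, 0], [1, 14, -1, 3, 0], [1, 8, 0, 0, 0], [1, 4, 0, 0, 0], [1, 0, 0, 0, 0]]}}

```text
clock: 49.75
eef_pos: [541.0, 66.9, 142.1]
tcp_rot: [-1.126, 1.266, 1.148]
contact_force: [0.3, 0.5, -2.0]
grip_width: 20.7
```

```bash
python3 -c "
from h import *
im=st('w44')
"
```

```text
w44 t 49.75 tcp [541.   66.9 142.1] y [-0.995  0.1    0.017] x [-0.017  0.002 -1.   ] w 20.7 F [ 0.3  0.5 -2. ]
blue [(2339, array([320. , 264.3]))] orange [(1053, array([320.4,  40.4])), (798, array([320.6, 131. ]))]
```

View pics/w44.png

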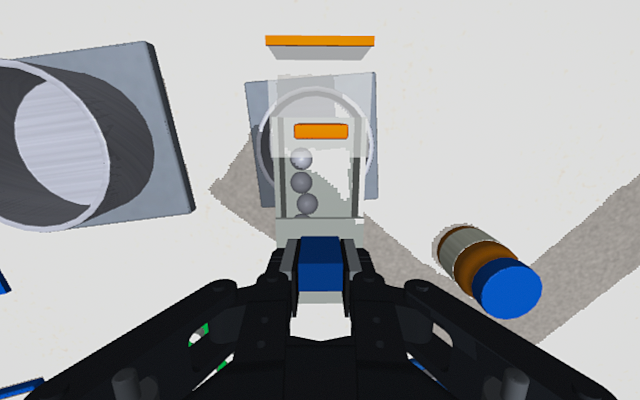

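Emit:
{"api": "apply_moves", "payload": {"series": [[0.76, 0, 0, 0, 0], [0.75, 0, 0, 0, 0], [0.747, 0, 0, 0, 0], [0.745, 0, 0, 0, 0]]}}

```text
clock: 50.3
eef_pos: [541.0, 67.4, 142.1]
tcp_rot: [-1.126, 1.266, 1.149]
contact_force: [-0.2, -1.0, -3.1]
grip_width: 21.6
```

```bash
python3 -c "
from h import *
im=st('w45')
"
```

```text
w45 t 50.3 tcp [541.   67.4 142.1] y [-0.995  0.099  0.017] x [-0.017  0.003 -1.   ] w 21.6 F [-0.2 -1.  -3.1]
blue [(2418, array([320. , 264.4]))] orange [(964, array([319.9,  42. ])), (739, array([320. , 130.5]))]
```

Emit:
{"api": "apply_moves", "payload": {"series": [[0.7445, 0, 0, 0, 0], [0.744, 0, 0, 0, 0]]}}

```text
clock: 50.6
eef_pos: [541.0, 67.2, 142.0]
tcp_rot: [-1.126, 1.266, 1.149]
contact_force: [0.4, -0.4, -2.8]
grip_width: 22.0
```

```bash
python3 -c "
from h import *
im=st('w46')
"
```

```text
w46 t 50.6 tcp [541.   67.2 142. ] y [-0.995  0.099  0.017] x [-0.017  0.002 -1.   ] w 22.0 F [ 0.4 -0.4 -2.8]
blue [(2283, array([320.1, 264.9]))] orange [(909, array([320.,  50.])), (709, array([320.1, 129.5]))]
```

Emit:
{"api": "apply_moves", "payload": {"series": [[0.7437, 0, 0, 0, 0]]}}

```text
clock: 50.78
eef_pos: [541.0, 67.3, 142.0]
tcp_rot: [-1.126, 1.266, 1.149]
contact_force: [0.6, -0.0, -3.1]
grip_width: 21.9
```

```bash
python3 -c "
from h import *
im=st('w47')
"
```

```text
w47 t 50.77 tcp [541.   67.3 142. ] y [-0.995  0.099  0.017] x [-0.017  0.002 -1.   ] w 21.9 F [ 0.6 -0.  -3.1]
blue [(1615, array([320.1, 266.3]))] orange [(573, array([320.4,  84. ])), (1039, array([320. , 138.9]))]
```

Emit:
{"api": "apply_moves", "payload": {"series": [[0.7445, 0, 0, 0, 0]]}}

```text
clock: 50.95
eef_pos: [541.0, 67.4, 142.1]
tcp_rot: [-1.126, 1.266, 1.149]
contact_force: [-0.7, -0.4, -3.5]
grip_width: 22.1
```

```bash
python3 -c "
from h import *
im=st('w48')
"
```

```text
w48 t 50.95 tcp [541.   67.4 142.1] y [-0.995  0.099  0.017] x [-0.017  0.003 -1.   ] w 22.1 F [-0.7 -0.4 -3.5]
blue [(1435, array([320.1, 264.2]))] orange [(513, array([319.8, 103.1])), (1126, array([320.3, 147. ]))]
```

View pics/w48.png

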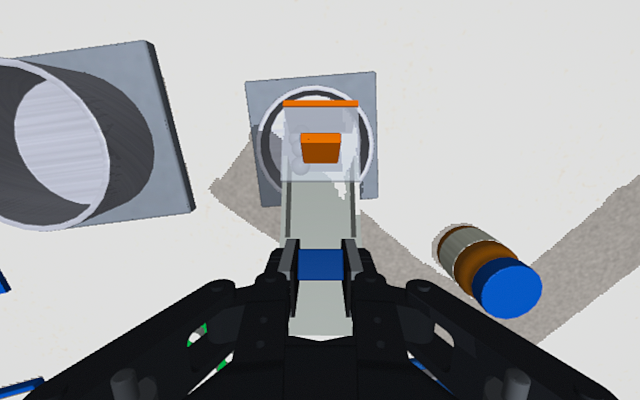

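Tipped strongly with the nose over the jar; balls are rolling out. Clamp and let them run.

Emit:
{"api": "apply_moves", "payload": {"series": [[0.76, 0, 0, 0, 0], [1, 0, 0, 0, 0], [1, 0, 0, 0, 0]]}}

```text
clock: 51.38
eef_pos: [541.0, 67.3, 142.1]
tcp_rot: [-1.126, 1.266, 1.149]
contact_force: [-0.4, 0.6, -2.3]
grip_width: 20.1
```

```bash
python3 -c "
from h import *
im=st('w49')
cv2.imwrite('pics/w49c.png',cv2.resize(im[60:320,210:430],None,fx=2.3,fy=2.3,interpolation=cv2.INTER_CUBIC))
im,ci,o=snap('scene','s49')
cv2.imwrite('pics/s49c.png',cv2.resize(im[130:270,270:430],None,fx=4.5,fy=4.5,interpolation=cv2.INTER_CUBIC))
"
```

```text
w49 t 51.38 tcp [541.   67.3 142.1] y [-0.995  0.099  0.017] x [-0.017  0.002 -1.   ] w 20.1 F [-0.4  0.6 -2.3]
blue [(1362, array([320. , 264.1]))] orange [(470, array([319.7, 103.4])), (1122, array([320.2, 147.1]))]
s49 t 51.42 tcp [541.   67.3 142.1] y [-0.995  0.099  0.017] x [-0.017  0.003 -1.   ] w 20.5 F [-0.4 -0.2 -3. ]
```

View pics/w49c.png

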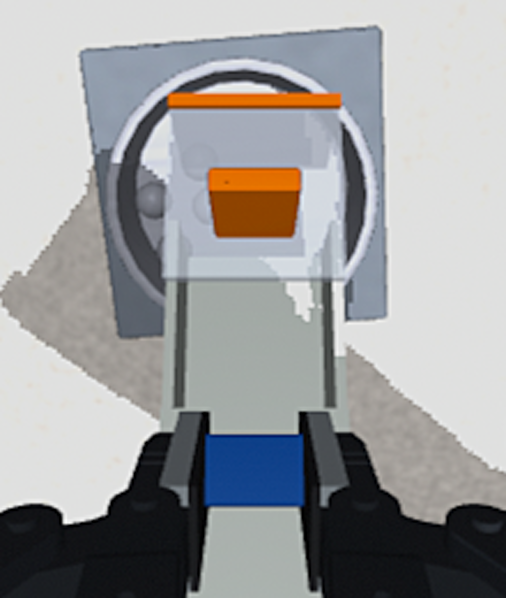

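View pics/s49c.png

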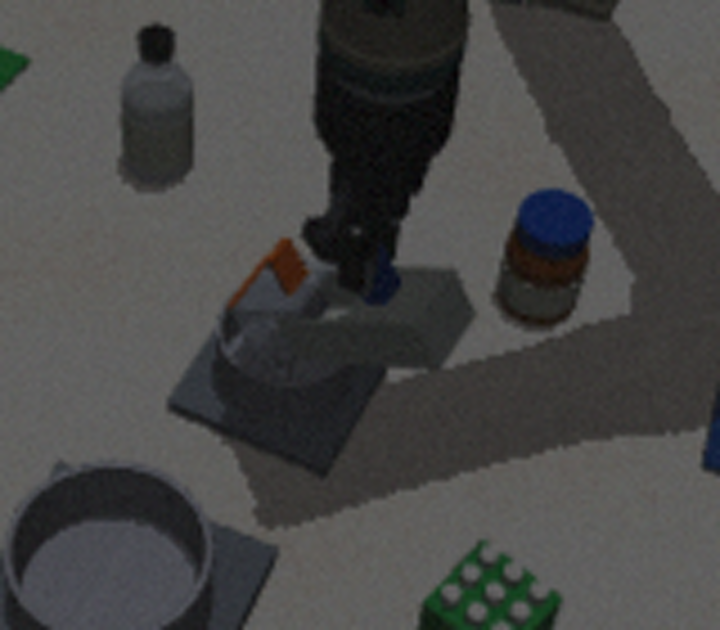

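Emit:
{"api": "apply_moves", "payload": {"series": [[1, -10, 0, 0, 0], [1, -25, 0, 0, 0], [1, -35, 0, 0, 0], [1, -30, -4, -8, 0], [1, 0, -10, -20, 0], [1, 0, -10, -28, 0], [1, 0, -8, -28, 0], [1, 0, 0, -28, 0]]}}

```text
clock: 52.48
eef_pos: [563.8, -48.8, 242.1]
tcp_rot: [-1.127, 1.265, 1.148]
contact_force: [0.3, -0.0, -2.7]
grip_width: 20.5
```

```bash
python3 -c "
from h import *
im=st('w50')
im,ci,o=snap('scene','s50')
cv2.imwrite('pics/s50c.png',cv2.resize(im[180:245,300:370],None,fx=8,fy=8,interpolation=cv2.INTER_CUBIC))
"
```

```text
w50 t 52.48 tcp [563.8 -48.8 242.1] y [-0.995  0.099  0.016] x [-0.016  0.002 -1.   ] w 20.5 F [ 0.3 -0.  -2.7]
blue [(1360, array([320. , 264.1]))] orange [(521, array([320., 103.])), (1123, array([320.2, 147. ]))]
s50 t 52.52 tcp [562.5 -54.  242.9] y [-0.994  0.105  0.015] x [-0.015 -0.002 -1.   ] w 20.4 F [-0.6 -4.1 -1.7]
```

View pics/w50.png

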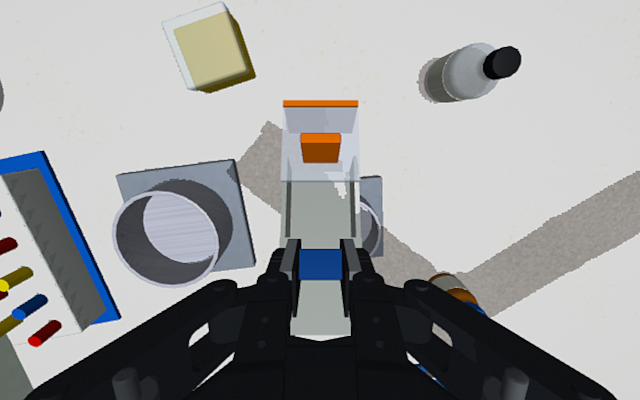

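View pics/s50c.png

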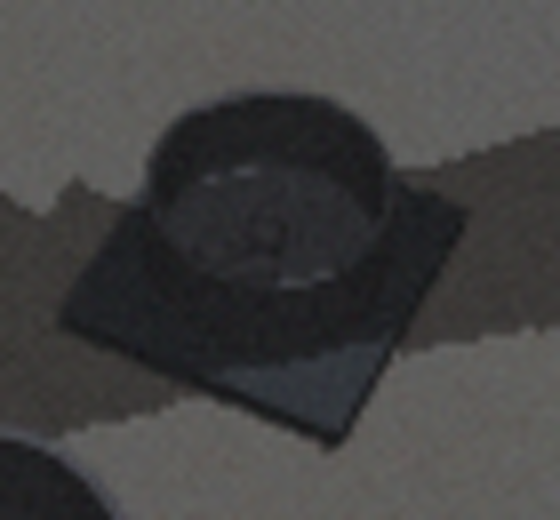

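Emit:
{"api": "apply_moves", "payload": {"series": [[1, 0, 6, -32, 0], [1, 0, 12, -34, 0], [1, 0, 14, -36, 0], [1, 0, 14, -36, 0], [1, 0, 14, -36, 0], [1, 0, 14, -36, 0], [1, 5, 14, -34, 0], [1, 20, 12, -28, 0], [1, 30, 8, -18, 0], [1, 30, 2, -8, 0], [1, 30, 0, 0, 0], [1, 8, 0, 0, 0]]}}

```text
clock: 54.08
eef_pos: [422.0, -331.8, 119.0]
tcp_rot: [-1.124, 1.265, 1.151]
contact_force: [0.8, 0.5, -2.6]
grip_width: 20.1
```

```bash
python3 -c "
from h import *
im=st('w51')
im,ci,o=snap('top','t51')
cv2.imwrite('pics/t51c.png',cv2.resize(im[165:240,270:350],None,fx=8,fy=8,interpolation=cv2.INTER_CUBIC))
"
```

```text
w51 t 54.08 tcp [ 422.  -331.8  119. ] y [-0.995  0.099  0.019] x [-0.018  0.005 -1.   ] w 20.1 F [ 0.8  0.5 -2.6]
blue [(1348, array([320.2, 264.1]))] orange [(449, array([320.1, 103.5])), (1123, array([320.3, 147. ]))]
t51 t 54.12 tcp [ 422.2 -332.   119. ] y [-0.995  0.099  0.019] x [-0.018  0.004 -1.   ] w 20.4 F [-1.1 -0.1 -2.7]
```

View pics/w51.png

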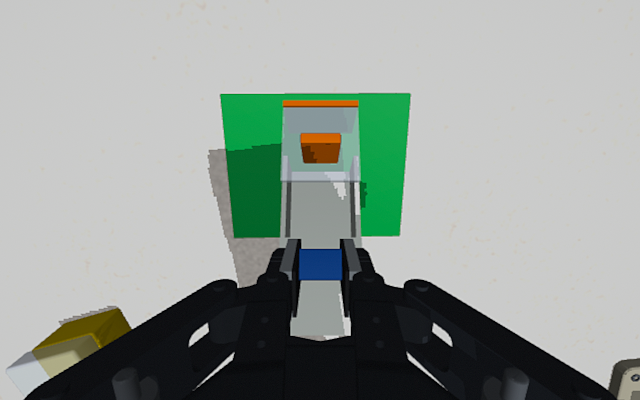

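View pics/t51c.png

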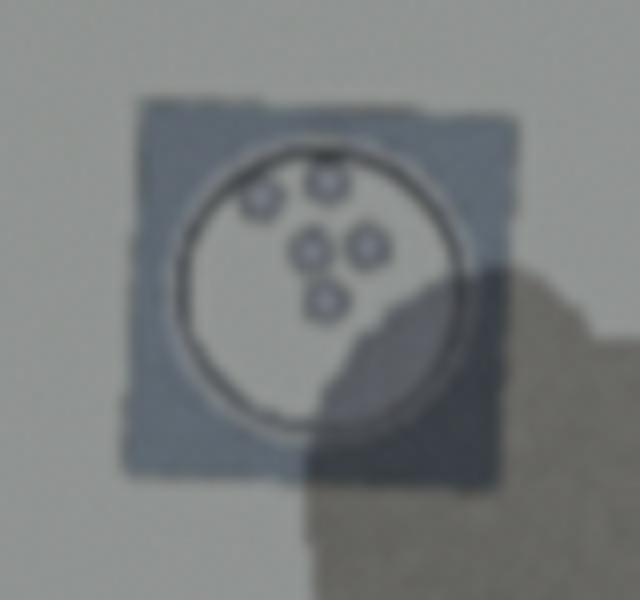

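Emit:
{"api": "apply_moves", "payload": {"series": [[0.76, 6, 0, 0, 0], [0.752, 8, 0, 0, 0], [0.75, 8, 0, 0, 0], [0.75, 8, 0, 0, 0], [0.75, 6, 0, 0, 0]]}}

```text
clock: 54.8
eef_pos: [421.8, -333.5, 83.8]
tcp_rot: [-1.127, 1.266, 1.147]
contact_force: [0.3, -1.1, 0.9]
grip_width: 21.5
```

```bash
python3 -c "
from h import *
im=st('w52')
"
```

```text
w52 t 54.8 tcp [ 421.8 -333.5   83.8] y [-0.995  0.1    0.017] x [-0.016  0.001 -1.   ] w 21.5 F [ 0.3 -1.1  0.9]
blue [(1439, array([320. , 264.5]))] orange [(487, array([319.9, 111.5])), (859, array([320. , 167.7]))]
```

View pics/w52.png

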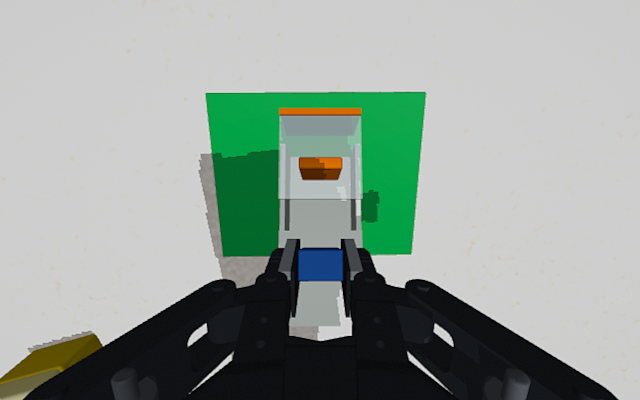

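It is levelling as it is pressed onto the mat; continue.

Emit:
{"api": "apply_moves", "payload": {"series": [[0.75, 6, 0, 0, 0], [0.75, 6, 0, 0, 0], [0.748, 6, 0, 0, 0], [0.748, 5, 0, 0, 0]]}}

```text
clock: 55.35
eef_pos: [422.0, -328.3, 60.9]
tcp_rot: [-1.122, 1.258, 1.154]
contact_force: [1.0, 7.3, 8.7]
grip_width: 21.5
```

```bash
python3 -c "
from h import *
im=st('w53')
"
```

```text
w53 t 55.35 tcp [ 422.  -328.3   60.9] y [-0.995  0.097  0.017] x [-0.016  0.011 -1.   ] w 21.5 F [1.  7.3 8.7]
blue [(2231, array([320. , 268.4]))] orange [(738, array([318.8, 106.1])), (816, array([319.6, 185.9]))]
```

View pics/w53.png

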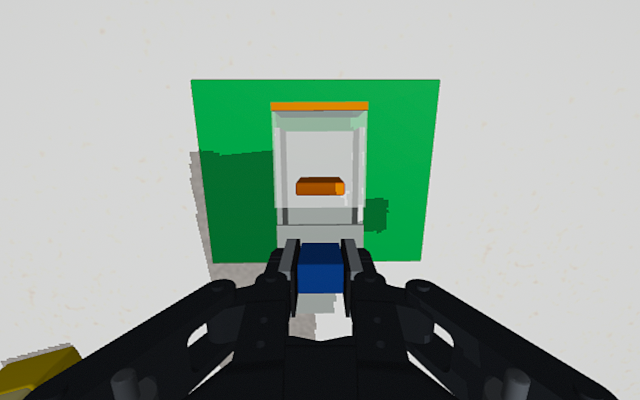

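Emit:
{"api": "apply_moves", "payload": {"series": [[0.747, 4, 0, 0, 0], [0.745, 3, 0, 0, 0], [0.744, 0, 0, 0, 0], [0.74, 0, 0, 0, 0], [0.7, 0, 0, 0, 0], [0.5, 0, 0, 0, 0], [0.4, 0, 0, 0, 0]]}}

```text
clock: 56.28
eef_pos: [421.2, -333.1, 54.2]
tcp_rot: [-1.127, 1.266, 1.148]
contact_force: [0.3, 0.0, 0.3]
grip_width: 51.5
```

```bash
python3 -c "
from h import *
im=st('w54')
"
```

```text
w54 t 56.27 tcp [ 421.2 -333.1   54.2] y [-0.995  0.099  0.017] x [-0.017  0.002 -1.   ] w 51.5 F [0.3 0.  0.3]
blue [(2299, array([321.1, 269.5]))] orange [(809, array([320.1, 105.5])), (1160, array([321.2, 191.5]))]
```

View pics/w54.png

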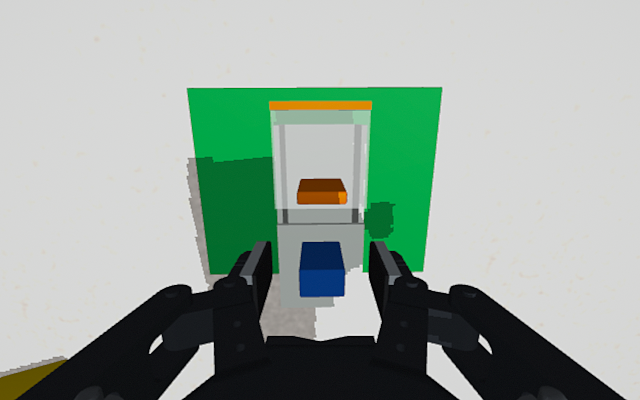

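Released. Retreat upward and check.

Emit:
{"api": "apply_moves", "payload": {"series": [[0.35, -20, 0, 0, 0], [0.3, -35, 0, 0, 0], [0.3, -50, 0, 0, 0], [0.3, -30, 0, 0, 0], [0.3, 0, 0, 0, 0], [0.3, 0, 0, 0, 0]]}}

```text
clock: 57.08
eef_pos: [423.3, -332.3, 188.3]
tcp_rot: [-1.125, 1.265, 1.15]
contact_force: [0.0, -0.4, -0.7]
grip_width: 59.9
```

```bash
python3 -c "
from h import *
im=st('w55')
im,ci,o=snap('top','t55')
im,ci,o=snap('scene','s55')
a=cv2.resize(im[90:180,190:310],(640,480),interpolation=cv2.INTER_CUBIC);cv2.imwrite('pics/s55c.png',a)
"
```

```text
w55 t 57.08 tcp [ 423.3 -332.3  188.3] y [-0.995  0.099  0.018] x [-0.017  0.004 -1.   ] w 59.9 F [ 0.  -0.4 -0.7]
blue [(481, array([320.4, 198.6]))] orange [(211, array([319.9, 110.5])), (212, array([320.4, 155. ]))]
t55 t 57.12 tcp [ 423.1 -332.2  187.9] y [-0.995  0.099  0.018] x [-0.018  0.004 -1.   ] w 60.0 F [-0.3  0.1 -0.5]
s55 t 57.17 tcp [ 423.  -332.3  187.9] y [-0.995  0.099  0.019] x [-0.018  0.004 -1.   ] w 59.7 F [-0.9  0.5 -0.2]
```

View pics/w55.png

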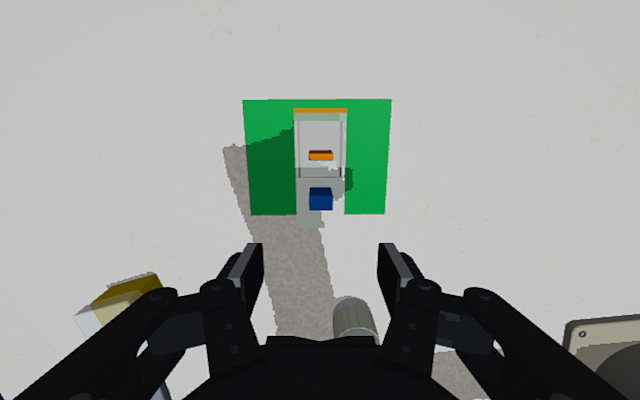

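View pics/t55.png

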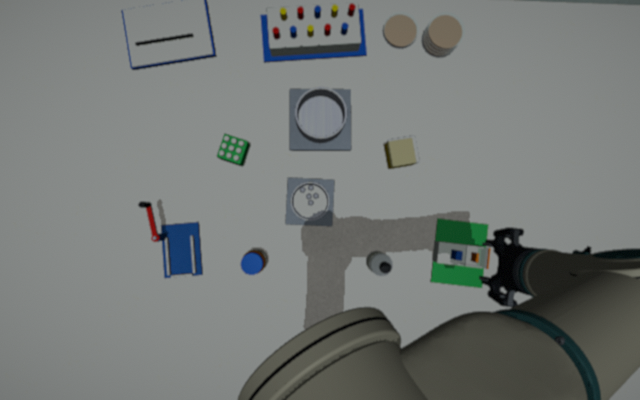

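View pics/s55c.png

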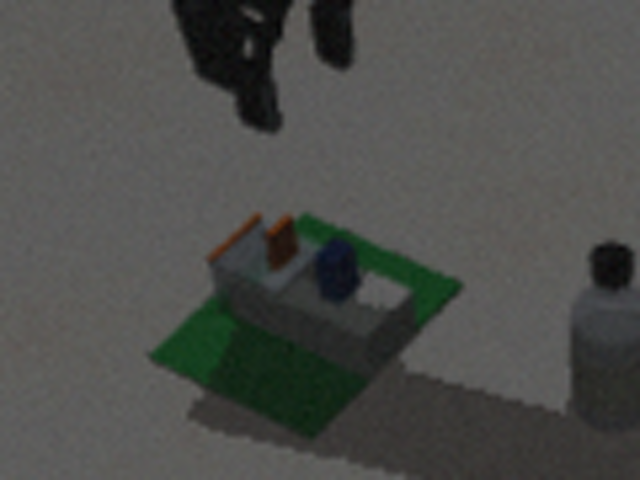

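```bash
python3 -c "
from h import *
im,ci=load('w55')
p=onz(ci,(320.5,204),75);print(p, 'centre',p[:2]+17.5*np.array([-.1,-.995]))
m=[onz(ci,q,4)[:2] for q in [(243,100),(391,99),(386,214),(251,214)]];print(np.mean(m,0))
a=onz(ci,(293.5,0+228),41);print(a)
im,ci=load('w41')
"
```

```text
[ 421.21302029 -326.28527638   75.        ] centre [ 419.46302029 -343.69777638]
[ 419.61743335 -356.85150555]
[ 452.82686228 -292.58549618   41.        ]
```

```bash
python3 -c "
from rig import hand_in
print(hand_in())"
```

```text
the job is handed in; nothing more can be done
None
```

The job is handed in at about 57 s. All five balls are in the small jar and the scoop stands released on the mat, but I dropped the scoop once on the way.

**What I did:**
- **Lever and carry:** I swung the red lever to about 1.65 rad. I then pinched tab and post together, carried the scoop to the mat, stood it there and slid the lid open about 31 mm.
- **Tipping:** The moves cannot tilt the tool. I held the post across its sides over the jar and eased the grip until the scoop swung nose-down by its own weight.
- **First try failed:** The grip slipped, and the scoop fell onto its side beside the jar and came to rest by the bottle, with the lid open about 3–4 mm. No ball was seen on the bench then. All five turned up in the jar later.
- **Recovery:** I pinched tab and post again, swung the scoop upright over the mat and stood it down. That landing pressed with a measured 89 N against the 120 N wrist limit. I reopened the lid and re-gripped the post. The second tip, in finer grip steps, worked. I then pressed the scoop level on the mat.

**Last checks:**
- The top camera showed five balls in the jar.
- The scoop looked level and its centre was about 13 mm from the mat's centre; its rear end may overhang the mat edge by a few mm.
- The lever was still open.
- The bottle, rack, tipbox and can looked where they were by eye; I did not measure the bottle, which was next to the fallen scoop.
- The gripper was clear of everything.

**Not confirmed:**
- I could not check whether the judge saw anything against the rules during the drop.
- The cameras disagreed by up to about 12 mm on the mat's position, so I relied on the wrist camera.

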